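# Clear the press die and gauge its groove

### The job

Take the bench brush and sweep the three scraps of dry stick off the grooved press die into the chip tray on its front; use the brush for this, not the fingers or the gauge, then stand the brush back on the bench on its bristles. Then check the die with the depth gauge from its wooden rest: keep it upright, lay its foot flat across the grooves so that the spindle dips into the middle groove at the two scribed lines, and press its sprung grip lightly, about half way down and not to the stop. Finish still holding it there like that, without letting go, and leave the other things on the bench as they are.

Things in the scene. Friction and masses are not known exactly. Their poses are not given: they have to be found in the camera images.
- die_bed: Aluminium lower die of a hand press, fixed on the bench. Origin on the bench under its centre; x along its three grooves, away from the tray; y across; z up. Die: x -62 to +62, y -55 to +55 mm, top face 36 mm up. Under it a sole plate 10 mm thick reaches to x = +88 and y = -75 to +75, with four screw heads 17 mm high. The chip tray joins its front end (x = -62).
- bed_top (a point): Centre of the die's top face, axes as the die's. Three straight grooves run along x, open at both ends, centred on y = -34, 0 and +34 mm: each 8 mm deep, 24 mm wide, with upright sides and a flat floor.
- tray_floor (a point): Centre of the floor of the grey sheet-metal chip tray, which is open at the top and fixed to the die's front end: x = -168 to -62, y = -62 to +62 mm in the die's frame, floor 16 mm and rims 34 mm above the bench; no wall towards the die.
- gauge_mark (a point): The spot to be gauged: over the middle of the middle groove, level with the die's top face (36 mm above the bench), at x = +15 mm, y = 0 of the die. Two dark scribed lines on the lands to either side of the middle groove point at it. Axes as the die's.
- bench_brush: Wooden bench brush standing on its bristles. Origin on the bench under the middle of the bristles; x along the brush, handle towards -x; z up. Stiff bristles x -58 to +58, 26 mm wide, 34 mm high; wooden back over them 122x34 mm, 34 to 50 mm up; neck 22 mm wide (x -105 to -61, 35 to 51 mm up); handle end 28 mm wide to x = -161. About 0.16 kg, centre of mass near x = -30.
- brush_grip (a point): Middle of the brush's neck, where to grasp it across its 22 mm width (along the brush's y); at (-82, 0, 43) mm in the brush's frame.
- depth_gauge: Digital depth gauge standing upright on its rest. Origin: centre of the flat underside of its foot; y along the foot, z up. Steel foot 26 (x) x 100 (y) x 10 mm; column 18 mm thick; black readout box on the -x side (to x = -26, y -26 to +26, top 37 mm up); black square grip on top (to 86 mm); spindle under its middle. About 0.3 kg. It works the same turned half round.
- grip_middle (a point): Middle of the gauge's black grip, a block 30x30 mm and 34 mm high with sides along the gauge's x and y, its middle 69 mm above the underside of the foot; grasp it across any two sides.
- spindle_tip (a point): Lower end of the gauge's spindle, on the gauge's z axis: 12 mm below the foot's underside when free.
- gauge_spindle (a joint): How far the spindle is pushed in, m: 0 free, 0.012 level with the foot. Soft spring (0.36 N at 0, 60 N/m). It reads about 0.004 when the foot lies flat on the die and the tip stands on the floor of a groove.
- gauge_grip (a joint): How far the sprung grip is pressed down its column towards the foot, m: 0 up, 0.010 at the stop. It starts to move at about 2.1 N and takes 600 N/m more (about 5 N at half way). While the gauge is lifted it stays at 0.
- gauge_rest: Wooden block the gauge stands on behind the die, fixed: 58 (x) x 124 (y) mm, 26 mm high, with a slot 16 mm wide and 20 mm deep across its middle (along x) for the spindle. Origin: centre of its underside; axes about as the gauge's.
- scrap_a: Broken piece of dry brown stick, 67x23x18 mm, lying across the die. Origin: middle of its underside; x along it. 12 g.
- scrap_b: As scrap_a: 67x23x18 mm, lying across the die.
- scrap_c: Thinner piece of dry brown stick, 92x17x16 mm, lying along the groove at y = +34 mm of the die and standing out of it by some 8 mm. Origin: middle of its underside; x along it.
- masking_roll: Roll of beige masking tape lying flat on the bench, 92 mm across, 25 mm high; origin at the centre of its underside. A bystander.
- marker: White marker pen with a black cap lying on the bench, 135 mm long, 16 mm thick; origin at the middle of its underside. A bystander.
- box_cutter: Yellow snap-blade box cutter lying on the bench, 156 mm long, 23 mm wide, 15 mm high; origin at the middle of its underside. A bystander.
- rubber_stamp: Rubber stamp with an upright turned wooden handle, 26x50 mm, 74 mm high; origin at the centre of its underside. A bystander.

How it is judged:
On the way:
1. all three scraps lie in the chip tray (x of scrap_a in the frame of die_bed between -0.172 and -0.062 m and y of scrap_a in the frame of die_bed between -0.064 and 0.064 m and height (world z) of each of scrap_a, scrap_b, scrap_c below 0.045 m and x of scrap_b in the frame of die_bed between -0.172 and -0.062 m and y of scrap_b in the frame of die_bed between -0.064 and 0.064 m and x of scrap_c in the frame of die_bed between -0.172 and -0.062 m and y of scrap_c in the frame of die_bed between -0.064 and 0.064 m), for 0.2 s.
At the end, for the whole second after the job is handed in: Scraps in the tray; brush let go, at rest on its bristles on the bench, off the die; gauge held, still, upright (0.05 rad), foot square across (0.12 rad) and flat on the die (2 mm), tip within 5 mm of the mark and pushed in 2.5 to 5.5 mm, grip 1.5 to 8.5 mm down, 2.5 to 20 N on the die (all of step 1 and horizontal distance between spindle_tip and gauge_mark below 0.005 m and angle between depth_gauge's own z axis and vertical below 0.05 rad and angle between the y axis of depth_gauge and the y axis of die_bed, either way round below 0.12 rad and z of gauge_foot in the frame of die_bed between 0.034 and 0.0378 m and value of joint gauge_spindle between 0.0025 and 0.0055 m and value of joint gauge_grip between 0.0015 and 0.0085 m and contact force between depth_gauge and die_bed between 2.5 and 20 N and contact force between the fingers and depth_gauge above 2 N and linear speed of each of depth_gauge, bench_brush below 0.02 m/s and height (world z) of bench_brush below 0.012 m and angle between bench_brush's own z axis and vertical below 0.2 rad and contact force between bench_brush and die_bed below 0.2 N and contact force between the fingers and bench_brush below 0.2 N); the arm keeps its last pose, push and grip.
It fails at once if the fingers or the gauge touch a scrap (the brush is there for that) (contact force between any of the fingers, depth_gauge and scrap_a above 0.3 N or contact force between any of the fingers, depth_gauge and scrap_b above 0.3 N or contact force between any of the fingers, depth_gauge and scrap_c above 0.3 N).
It fails at once if the gauge is pressed on the die with more than 25 N (contact force between depth_gauge and die_bed above 25 N).
It fails at once if the gauge is tipped by more than 0.6 rad (angle between depth_gauge's own z axis and vertical above 0.6 rad).
It fails at once if a bystander is moved by more than 20 mm (distance of any of masking_roll, marker, box_cutter, rubber_stamp from where it was at the start of the episode above 0.02 m).
It also fails if it takes over 54 s, if anything falls off the work surface, if the arm or the gripper's body presses on something with over 40 N, if the wrist force passes 120 N, or if a joint passes its speed limit or range.

### The arm

A 6-joint arm with a two-finger parallel gripper is mounted at the origin on the work surface; the furniture and walls round the work are solid. World frame = base frame: x ahead of the robot, y to its left, z up, the work surface at z = 0. Lengths are in m, angles in rad, forces in N, time in s.
With the tool pointing down it reaches from about 0.375 to 0.975 m from the base axis. Payload 3.8 kg.
Tool frame: the origin (TCP) lies at the very end of the fingers, on their centre line; the grasp point (between the pads) lies 19 mm behind it; z points along the fingers, y is the direction in which the jaws open and shut (so a half turn about z gives the same grasp; the last joint's range is limited). The gripper opens to 85 mm and grips with 20 to 120 N. Pads are 22 mm wide; open, the fingers measure 114 mm over their backs; the gripper's body (76 mm by 85 mm) begins 54 mm behind the grasp point. The pads swing forward as they close: fully open they stand 13 mm farther back than shut.
Start: joints at [1.269, 0.264, 1.604, -0, 1.274, -0.037], TCP at [0.177, 0.651, 0.231] pointing down, gripper open.
Joint ranges: [-2.63, 2.63], [-0.94, 2.18], [0.31, 2.57], [-1.31, 4.45], [0, 2.66], [-2.55, 2.55]. Speed limits (rad/s): [2.57, 2.57, 3.14, 3.14, 3.14, 3.14].

### API

Orientations are given as a rotation vector (axis times angle).
In Python, from workcell import bot, read_camera, finish_job gives the robot as it stands. The module is installed in compiled form; this text tells all that it offers.
- The arm moves only by the tool servo_tool, never from a script. Its argument "targets" is text: rows parted by semicolons, each of 7 numbers parted by spaces: the turn, a rotation vector about the tool's x, y, z in rad, then the shift along the tool's x, y, z in mm, then the finger opening in mm, from 0 to 85.4. In form: wx wy wz x y z gripper; .... A call has 1 to 8 rows; each row shifts and turns the pose as measured when the row begins, along the tool's axes as they then stand; what a row does not reach is not made up. A row lasts 1/12 s, in which the tool goes at most 41.7 mm and 7.16 degrees, less where a joint would pass 70% of its speed; a pose out of reach is approached as far as the arm can. A call is refused whole if a number of a shift passes 41.7 or a number of a turn 0.125, either way. A call with a gripper value outside its range is refused whole. The fingers move at their own pace and stop on an object; "newtons" is the grip in N (left out, the last holds). Time passes only in rows, so rows that do not move let the fingers close. It gives the time, the measured TCP pose, the force and the opening at its end, in the units of the state.
- bot.read_state(): the state, without advancing time (a new reading comes with each control period).
- read_camera(name): name is "side" or "top" or "wrist"; returns a dict with "image" (400x640x3 uint8, red, green, blue), "mtx" (3x3 intrinsics, pixels), "eye" and "orientation" of the camera in the world; the wrist camera has in their place "T_tool_cam" (4x4, takes a point from camera to tool coordinates, whose origin is the TCP and whose axes are the flange's). Camera axes: x right, y up, looking along -z (the intrinsics and any distortion apply to the point x, -y, -z); pixel columns grow to the right and rows downward; lengths in m; the calibration is good to about 2 mm. A picture is of the moment at which its call begins: read the wrist's pose just before it. There is no depth.
- finish_job(): hands the job in, once; it reports no verdict.
The state is a dict: "time": time; "q": joint angles; "joint_vel": joint speeds; "joint_torque": joint torques, N m; "tool_pos": TCP position; "tcp_rot": TCP orientation; "wrist_force": force on the tool from outside, world axes, zero at the start; "torque": the same for the moment, N m; "width": opening from 0.0 (shut) to 1.0 (fully open).
Only numpy, scipy, OpenCV 4.12 (cv2) and the standard library are available. Lean on these libraries where they do the work, as an engineer would, in place of code of your own. Each camera call takes 0.05 s, during which the arm holds its last target.

## Working session

There is one attempt and no reset: what is moved stays moved. The work goes in short steps, Python scripts to look and compute and a tool call to move; the robot and the scene stay as the last step left them, time stands still between calls to the robot, and variables do not carry over. Pictures are saved under pics/ and viewed, and the job is handed in when it is done.

Besides the shell and the picture viewer there is one more tool, called after "Emit:" as name(argument=value, ...), one argument or row to a line, values as JSON. servo_tool: Moves the arm, as the interface text tells. Its arguments: {"type":"object","properties":{"targets":{"type":"string"},"newtons":{"type":"number"}},"required":["targets"]}

```bash
mkdir -p pics
cat > h.py <<'E'
import numpy as np, cv2
from workcell import bot, read_camera
from scipy.spatial.transform import Rotation as R
def snap(n,f):
    s=bot.read_state(); c=read_camera(n); cv2.imwrite('pics/'+f,c['image'][:,:,::-1]); return s,c
E
python3 - <<'E'
from h import *
s=bot.read_state();print(s)
for n in ['side','top','wrist']:
    s,c=snap(n,n+'0.png'); print({k:v for k,v in c.items() if k!='image'})
E
```

```text
{'time': 0.0, 'q': array([ 1.26909187e+00,  2.64756089e-01,  1.60539129e+00, -7.27488805e-06,
        1.27370935e+00, -3.68977710e-02]), 'joint_vel': array([ 9.83237666e-05,  1.18639653e-03, -2.31858558e-04, -7.32202661e-04,
       -2.72970154e-03,  7.53662270e-04]), 'joint_torque': array([ 9.63641869e-04, -5.15109444e+01, -3.67310429e+01, -9.28027362e-05,
        1.31993688e-02,  3.06406480e-05]), 'tool_pos': array([0.17644449, 0.65076074, 0.22995072]), 'tcp_rot': array([-0.41469006, -3.11372294,  0.00350697]), 'wrist_force': array([ 0.84883011, -1.12904035,  0.46880617]), 'torque': array([ 0.04046016,  0.031172  , -0.02021749]), 'width': 0.9993076728618165}
{'mtx': array([[453.80614729,   0.        , 325.33917391],
       [  0.        , 453.80614729, 209.3522063 ],
       [  0.        ,   0.        ,   1.        ]]), 'eye': array([0.19807558, 1.19227025, 0.7391231 ]), 'orientation': array([ 0.23333977, -1.30665715, -2.5400158 ])}
{'mtx': array([[399.44185123,   0.        , 325.87216245],
       [  0.        , 399.44185123, 204.06386603],
       [  0.        ,   0.        ,   1.        ]]), 'eye': array([0.37616891, 0.32387246, 0.93652002]), 'orientation': array([ 0.1096894 , -0.12251707, -1.58617393])}
{'mtx': array([[312.9863347 ,   0.        , 319.35540202],
       [  0.        , 312.9863347 , 200.28759082],
       [  0.        ,   0.        ,   1.        ]]), 'T_tool_cam': array([[-1.07004756e-03,  9.45778648e-01,  3.24810106e-01,
         8.38699527e-02],
       [ 9.99999275e-01,  8.32383710e-04,  8.70650394e-04,
         5.57849785e-04],
       [ 5.53075911e-04,  3.24810802e-01, -9.45778852e-01,
        -1.41779283e-01],
       [ 0.00000000e+00,  0.00000000e+00,  0.00000000e+00,
         1.00000000e+00]])}
```

View pics/top0.png

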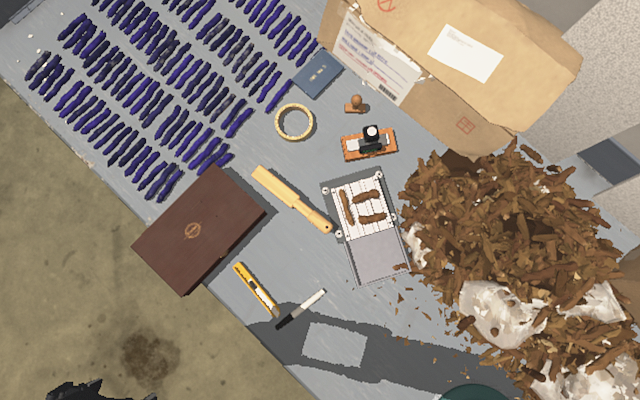

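View pics/side0.png

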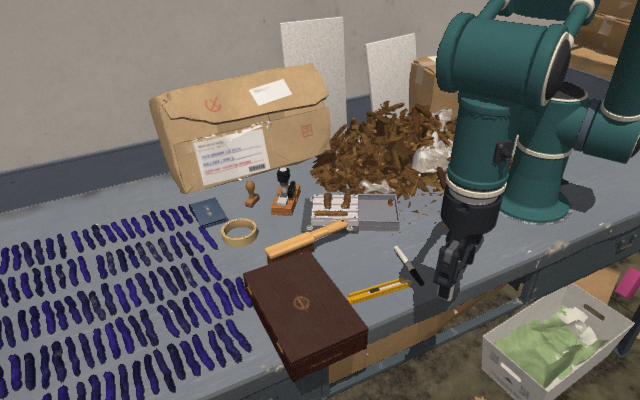

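View pics/wrist0.png

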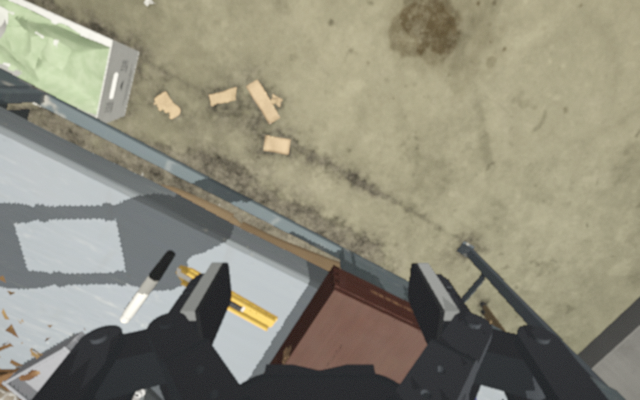

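Run:
```python
import cv2
im=cv2.imread('pics/top0.png')
cv2.imwrite('pics/t1.png',cv2.resize(im[155:295,240:420],None,fx=4.4,fy=4.28,interpolation=cv2.INTER_CUBIC))
cv2.imwrite('pics/t2.png',cv2.resize(im[80:180,260:420],None,fx=5,fy=5,interpolation=cv2.INTER_CUBIC))
im=cv2.imread('pics/side0.png')
cv2.imwrite('pics/s1.png',cv2.resize(im[150:270,230:430],None,fx=4,fy=4,interpolation=cv2.INTER_CUBIC))
```

```text
(no output)
```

View pics/t1.png

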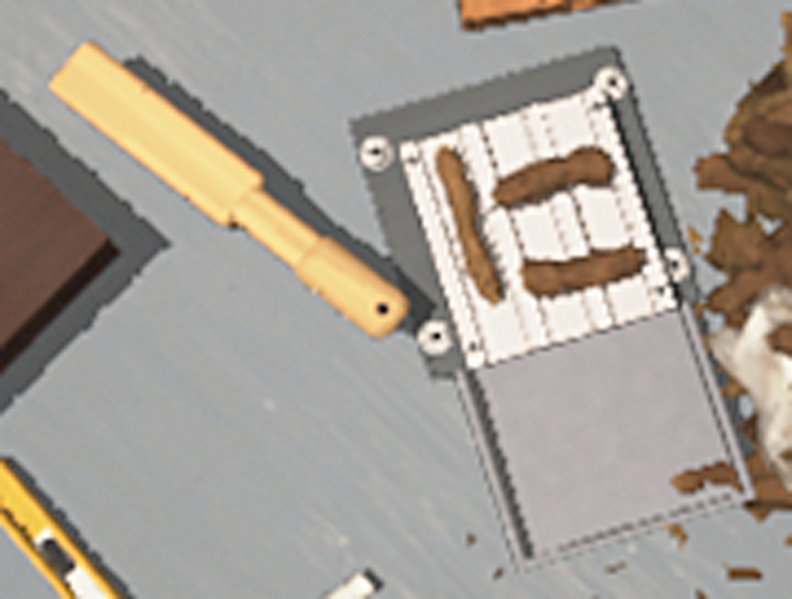

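View pics/t2.png

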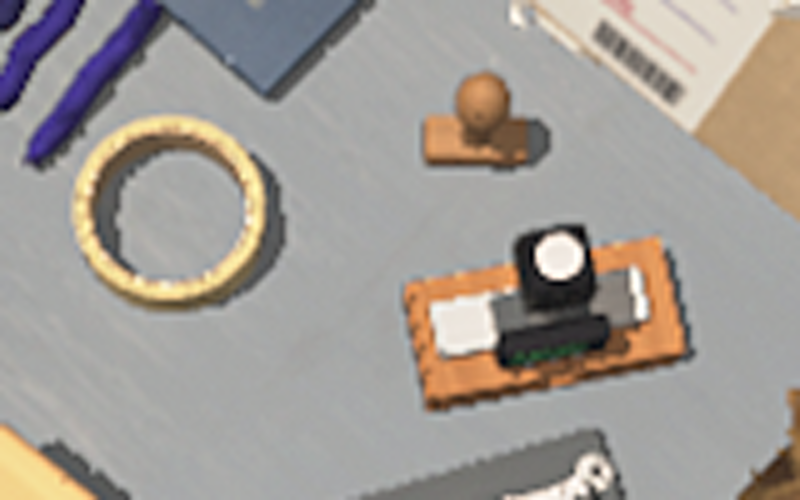

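View pics/s1.png

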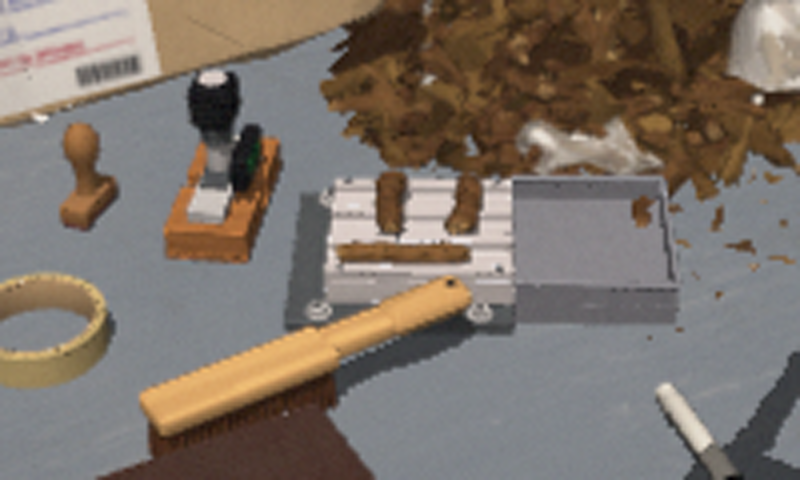

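```bash
cat > fit.py <<'E'
from h import *
from scipy.optimize import least_squares
def K(c): 
    return c
cams={}
for n in ['side','top']:
    c=read_camera(n); cams[n]=(c['mtx'],c['eye'],R.from_rotvec(c['orientation']).as_matrix())
import pickle; pickle.dump(cams,open('cams.pkl','wb'))
E
cat >> h.py <<'E'
import pickle,os
from scipy.optimize import least_squares
if os.path.exists('cams.pkl'): cams=pickle.load(open('cams.pkl','rb'))
def proj(n,P):
    M,e,Rm=cams[n]; p=(np.atleast_2d(P)-e)@Rm; q=np.c_[p[:,0],-p[:,1],-p[:,2]]@M.T; return q[:,:2]/q[:,2:]
def back(n,uv,z):
    M,e,Rm=cams[n]; d=np.linalg.solve(M,np.r_[uv,1.]); d=Rm@np.array([d[0],-d[1],-d[2]]); return e+d*(z-e[2])/d[2]
def un(uv,off,s):
    s=np.broadcast_to(s,2); return (np.array(uv,float)+.5)/s-.5+np.array(off)
def pose(p,L):
    c,s=np.cos(p[2]),np.sin(p[2]); L=np.array(L,float)/1000
    return np.c_[p[0]+c*L[:,0]-s*L[:,1],p[1]+s*L[:,0]+c*L[:,1],L[:,2]]
def fit(obs,x0):
    f=lambda p:np.concatenate([(proj(n,pose(p,L))-np.array(uv)).ravel() for n,L,uv in obs])
    r=least_squares(f,x0,loss='soft_l1'); return r.x,r.fun.reshape(-1,2)
E
python3 fit.py
cat > f1.py <<'E'
from h import *
T1=lambda a:un(a,(240,155),(4.4,599/140)); T2=lambda a:un(a,(260,80),5); S1=lambda a:un(a,(230,150),4)
die,r=fit([('top',[(62,55,36),(62,-55,36),(-62,-55,36),(-62,55,36),(-168,62,34),(-168,-62,34)],T1([(404,145),(605,95),(678,308),(470,368),(523,565),(748,495)])),
 ('side',[(62,55,36),(62,-55,36),(-168,62,34),(-168,-62,34)],S1([(325,283),(335,178),(677,288),(665,180)]))],[.5,.2,.3])
print('die',die.round(4));print(r.round(1).tolist())
br,r=fit([('top',[(61,17,50),(61,-17,50),(-61,17,50),(-61,-17,50),(-161,0,43)],T1([(50,85),(88,42),(225,222),(262,180),(400,322)])),
 ('side',[(61,17,50),(-161,0,43)],S1([(158,432),(470,290)]))],[.5,.4,.8])
print('brush',br.round(4));print(r.round(1).tolist())
rs,r=fit([('top',[(29,62,26),(29,-62,26),(-29,62,26),(-29,-62,26)],T2([(405,285),(663,237),(428,408),(690,355)]))],[.6,.2,.2])
print('rest',rs.round(4));print(r.round(1).tolist())
ga,r=fit([('top',[(15,15,112),(15,-15,112),(-15,15,112),(-15,-15,112),(13,50,36),(-13,50,36)],T2([(515,235),(585,226),(522,305),(595,298),(430,303),(440,357)]))],[.6,.2,.2])
print('gauge',ga.round(4));print(r.round(1).tolist())
for nm,p in (('die',die),('brush',br)):pass
for name,uv,z in (('a',(555,175),46),('b',(585,272),46),('c',(468,225),40)):
    w=back('top',T1(uv),z/1000); d=w[:2]-die[:2];c,s=np.cos(die[2]),np.sin(die[2]); print(name,w.round(3),(c*d[0]+s*d[1]).round(3),(-s*d[0]+c*d[1]).round(3))
E
python3 f1.py
```

```text
die [0.5009 0.2332 0.2688]
[[-0.4, -0.1], [-0.4, -1.7], [-0.4, -0.1], [0.4, -0.3], [-0.8, 0.6], [1.1, 0.9], [-0.3, -2.8], [0.2, 0.2], [0.5, -0.4], [-0.1, -0.0]]
brush [0.5525 0.4296 0.8736]
[[-1.6, 0.0], [-0.5, -1.3], [0.2, 1.5], [1.4, -0.3], [-0.1, 0.5], [0.7, -1.8], [-1.2, 0.6]]
rest [0.6533 0.2108 0.1765]
[[0.2, 0.4], [-0.3, 0.3], [0.5, -0.8], [-0.3, -0.0]]
gauge [0.6515 0.2167 0.0974]
[[0.4, 0.2], [0.2, 0.5], [0.8, -0.4], [0.1, -0.5], [-0.6, 0.1], [-1.2, 0.0]]
a [0.526 0.225 0.046] 0.022 -0.015
b [0.474 0.211 0.046] -0.031 -0.014
c [0.501 0.27  0.04 ] 0.01 0.035
```

```bash
cat >> h.py <<'E'
def Rdown(yaw):
    c,s=np.cos(yaw),np.sin(yaw); y=np.array([c,s,0]); z=np.array([0,0,-1.]); return np.c_[np.cross(y,z),y,z]
def plan(x,y,z,yaw,g,N=None,vmax=40,wmax=.12,st=None):
    """rows (text) to go from the measured pose to the target; yaw = heading of tool y"""
    s=bot.read_state(); p0=s['tool_pos'];R0=R.from_rotvec(s['tcp_rot'])
    R1=R.from_matrix(Rdown(yaw)); dw=(R0.inv()*R1).as_rotvec(); d=(np.array([x,y,z])-p0)*1000
    n=N or max(1,int(np.ceil(max(np.linalg.norm(d)/vmax,np.linalg.norm(dw)/wmax))))
    print('t',round(s['time'],2),'pos',p0.round(4),'F',s['wrist_force'].round(1),'w',round(s['width'],3),'n',n,'tot',d.round(1),dw.round(3))
    rows=[]
    for i in range(n):
        Ri=R0*R.from_rotvec(dw*i/n); t=Ri.inv().apply(d/n)
        rows.append(' '.join('%.3f'%v for v in dw/n)+' '+' '.join('%.1f'%v for v in t)+' %g'%g)
    for i in range(0,n,8): print('; '.join(rows[i:i+8]))
DIE=np.array([.5009,.2332,.2688])
def die2w(x,y): c,s=np.cos(DIE[2]),np.sin(DIE[2]); return DIE[0]+(c*x-s*y)/1000,DIE[1]+(s*x+c*y)/1000
E
python3 -c "
from h import *
plan(.4998,.3667,.20,np.radians(140),50)"
```

```text
t 0.25 pos [0.1766 0.6512 0.2306] F [ 0.6 -0.3 -0.1] w 0.998 n 11 tot [ 323.2 -284.5  -30.6] [-1.000e-03 -1.000e-03 -1.137e+00]
-0.000 -0.000 -0.103 -35.1 -17.3 2.8 50; -0.000 -0.000 -0.103 -33.2 -20.8 2.8 50; -0.000 -0.000 -0.103 -30.8 -24.1 2.8 50; -0.000 -0.000 -0.103 -28.2 -27.2 2.8 50; -0.000 -0.000 -0.103 -25.2 -29.9 2.8 50; -0.000 -0.000 -0.103 -22.0 -32.4 2.8 50; -0.000 -0.000 -0.103 -18.5 -34.5 2.8 50; -0.000 -0.000 -0.103 -14.9 -36.2 2.8 50
-0.000 -0.000 -0.103 -11.1 -37.5 2.8 50; -0.000 -0.000 -0.103 -7.1 -38.5 2.8 50; -0.000 -0.000 -0.103 -3.1 -39.0 2.8 50
```

Emit:
servo_tool(
  targets="0 0 -0.103 -35 -17 3 50; 0 0 -0.103 -33 -21 3 50; 0 0 -0.103 -31 -24 3 50; 0 0 -0.103 -28 -27 3 50; 0 0 -0.103 -25 -30 3 50; 0 0 -0.103 -22 -32 3 50; 0 0 -0.103 -18.5 -34.5 3 50; 0 0 -0.103 -15 -36 3 50",
  newtons=80,
)

```text
time: 0.92
tool_pos: [0.4153, 0.4475, 0.2047]
tcp_rot: [0.944, -2.995, -0.007]
wrist_force: [1.0, 0.8, -0.0]
width: 0.585
```

```bash
python3 -c "
from h import *
plan(.4998,.3667,.20,np.radians(140),50)"
```

```text
t 0.92 pos [0.4153 0.4475 0.2047] F [ 1.   0.8 -0. ] w 0.585 n 3 tot [ 84.5 -80.8  -4.7] [ 0.004  0.001 -0.262]
0.001 0.000 -0.087 -7.6 -38.2 1.4 50; 0.001 0.000 -0.087 -4.3 -38.7 1.4 50; 0.001 0.000 -0.087 -0.9 -39.0 1.5 50
```

Emit:
servo_tool(
  targets="0 0 -0.087 -7.5 -38 1.4 50; 0 0 -0.087 -4.5 -39 1.4 50; 0 0 -0.087 -1 -39 1.5 50; 0 0 0 0 0 0 50",
)

```text
time: 1.25
tool_pos: [0.5086, 0.3575, 0.1988]
tcp_rot: [-1.345, 2.838, 0.002]
wrist_force: [0.0, 0.4, 0.1]
width: 0.586
```

```bash
python3 -c "
from h import *
s,c=snap('wrist','w1.png'); print(s['tool_pos'],s['tcp_rot'],s['joint_vel'])"
```

```text
[0.50855272 0.35747978 0.19882039] [-1.34536999e+00  2.83804677e+00  1.63005990e-03] [ 0.03609798 -0.01331261  0.01508824  0.07894359  0.01890905  0.10227301]
```

View pics/w1.png

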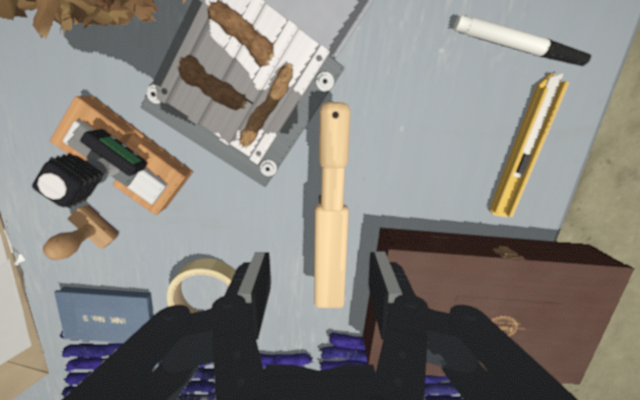

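```bash
cat >> h.py <<'E'
TC=np.array([[-1.07004756e-03,9.45778648e-01,3.24810106e-01,8.38699527e-02],[9.99999275e-01,8.32383710e-04,8.70650394e-04,5.57849785e-04],[5.53075911e-04,3.24810802e-01,-9.45778852e-01,-1.41779283e-01],[0,0,0,1]])
MW=np.array([[312.9863347,0,319.35540202],[0,312.9863347,200.28759082],[0,0,1]])
def addw(name,pos,rot):
    Rt=R.from_rotvec(rot).as_matrix(); cams[name]=(MW,np.array(pos)+Rt@TC[:3,3],Rt@TC[:3,:3])
E
python3 - <<'E'
import cv2
im=cv2.imread('pics/w1.png')
cv2.imwrite('pics/w1a.png',cv2.resize(im[0:200,130:380],None,fx=3,fy=3,interpolation=cv2.INTER_CUBIC))
cv2.imwrite('pics/w1b.png',cv2.resize(im[90:320,240:420],None,fx=2.5,fy=2.5,interpolation=cv2.INTER_CUBIC))
E
```

```text
(no output)
```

View pics/w1a.png

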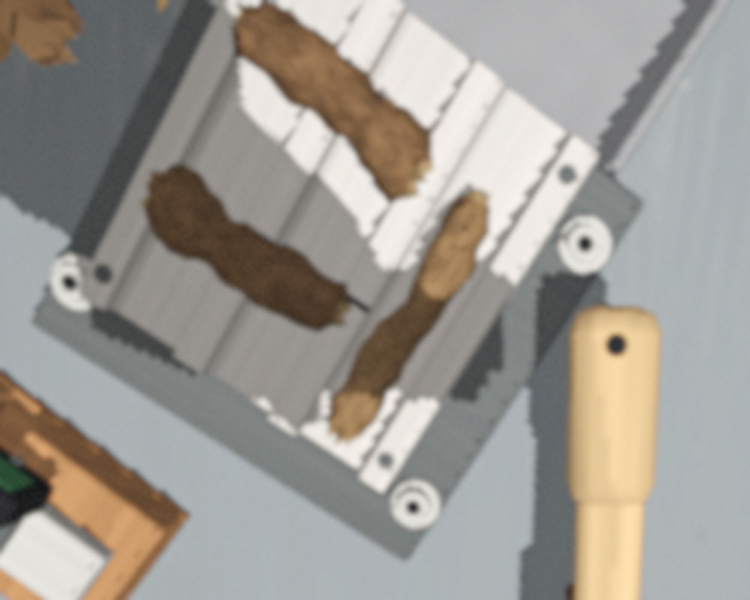

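View pics/w1b.png

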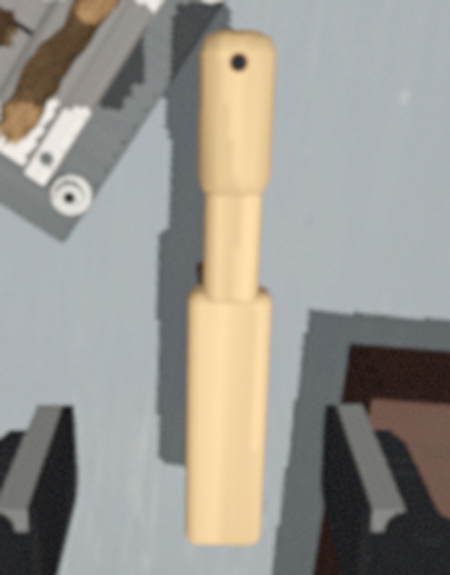

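```bash
cat > f2.py <<'E'
from h import *
addw('w1',[0.50855272,0.35747978,0.19882039],[-1.34536999,2.83804677,.0016300599])
A=lambda a:un(a,(130,0),3);B=lambda a:un(a,(240,90),2.5)
br,r=fit([('w1',[(-61,17,50),(-61,-17,50),(61,17,50),(61,-17,50),(-161,0,43)],B([(271,292),(188,292),(261,545),(188,545),(237,32)]))],[.55,.43,.87])
print('brush',br.round(4));print(r.round(1).tolist()); 
c,s=np.cos(br[2]),np.sin(br[2]);print('grip',br[0]-.082*c,br[1]-.082*s,np.degrees(br[2])+90)
die,r=fit([('w1',[(62,55,36),(-62,55,36),(62,-55,36),(-62,75,10),(88,75,10)],A([(378,492),(597,155),(92,305),(640,203),(407,558)]))],[.5,.23,.27])
print('die',die.round(4));print(r.round(1).tolist())
E
python3 f2.py
```

```text
brush [0.5521 0.4298 0.8736]
[[1.0, 0.1], [-0.2, -0.2], [0.4, 1.6], [-0.8, 1.3], [-0.3, -2.4]]
grip 0.49946253322681766 0.36692340390699835 140.0531981252478
die [0.5023 0.236  0.2906]
[[1.5, 1.6], [-0.6, -0.3], [-5.9, -1.3], [1.3, -0.3], [-0.0, 3.5]]
```

```bash
python3 -c "
from h import *
plan(.4995,.3669,.20,np.radians(140.05),45,N=1);plan(.4995,.3669,.025,np.radians(140.05),45)"
```

```text
t 1.3 pos [0.5065 0.3594 0.1988] F [0.7 0.1 0.1] w 0.585 n 1 tot [-7.   7.5  1.2] [0.003 0.001 0.008]
0.003 0.001 0.008 -1.3 10.2 -1.2 45
t 1.3 pos [0.5065 0.3594 0.1988] F [0.7 0.1 0.1] w 0.585 n 5 tot [  -7.     7.5 -173.8] [0.003 0.001 0.008]
0.001 0.000 0.002 -0.2 1.9 34.8 45; 0.001 0.000 0.002 -0.2 1.9 34.8 45; 0.001 0.000 0.002 -0.2 2.0 34.8 45; 0.001 0.000 0.002 -0.2 2.0 34.8 45; 0.001 0.000 0.002 -0.2 2.0 34.8 45
```

Emit:
servo_tool(
  targets="0.003 0.001 0.008 -1.3 7 8 45; 0 0 0 0 0 35 45; 0 0 0 0 0 35 45; 0 0 0 0 0 35 45; 0 0 0 0 0 20 45; 0 0 0 0 0 0 45; 0 0 0 0 0 0 45",
)

```text
time: 1.88
tool_pos: [0.4962, 0.3746, 0.0623]
tcp_rot: [-1.321, 2.845, 0.007]
wrist_force: [0.8, -0.6, 0.1]
width: 0.526
```

```bash
python3 -c "
from h import *
plan(.4995,.3669,.024,np.radians(140.05),45)"
```

```text
t 1.88 pos [0.4962 0.3746 0.0623] F [ 0.8 -0.6  0.1] w 0.526 n 1 tot [  3.3  -7.7 -38.3] [ 0.002  0.006 -0.004]
0.002 0.006 -0.004 4.0 -7.6 38.2 45
```

Emit:
servo_tool(
  targets="0 0.003 -0.002 4 -7.6 10 45; 0 0 0 0 0 15 45; 0 0 0 0 0 8 45; 0 0 0 0 0 0 45; 0 0 0 0 0 0 45",
)

```text
time: 2.3
tool_pos: [0.5006, 0.3712, 0.0329]
tcp_rot: [-1.328, 2.836, 0.007]
wrist_force: [-0.6, 0.2, 0.7]
width: 0.529
```

```bash
python3 -c "
from h import *
plan(.4995,.3669,.024,np.radians(140.05),45)"
```

```text
t 2.3 pos [0.5006 0.3712 0.0329] F [-0.6  0.2  0.7] w 0.529 n 1 tot [-1.1 -4.3 -8.9] [-0.     0.011  0.002]
-0.000 0.011 0.002 4.0 -1.9 8.9 45
```

Emit:
servo_tool(
  targets="0 0.011 0.002 5 -2.5 9 45; 0 0 0 0 0 1 10; 0 0 0 0 0 0 10; 0 0 0 0 0 0 10; 0 0 0 0 0 0 10; 0 0 0 0 0 0 10",
  newtons=100,
)

```text
time: 2.8
tool_pos: [0.502, 0.3664, 0.026]
tcp_rot: [-1.325, 2.843, 0.0]
wrist_force: [0.9, -0.4, -1.0]
width: 0.236
```

```bash
python3 -c "
from h import *
plan(.4995,.3669,.12,np.radians(140.05),10)"
```

```text
t 2.8 pos [0.502  0.3664 0.026 ] F [ 0.9 -0.4 -1. ] w 0.236 n 3 tot [-2.5  0.5 94. ] [-0.002  0.005 -0.001]
-0.001 0.002 -0.000 0.3 0.7 -31.3 10; -0.001 0.002 -0.000 0.3 0.7 -31.3 10; -0.001 0.002 -0.000 0.4 0.7 -31.3 10
```

Emit:
servo_tool(
  targets="0 0.003 0 0 0 -15 10; 0 0.002 0 0 0 -32 10; 0 0 0 0 0 -40 10; 0 0 0 0 0 -40 10; 0 0 0 0 0 -20 10; 0 0 0 0 0 0 10",
)

```text
time: 3.3
tool_pos: [0.4975, 0.3633, 0.1725]
tcp_rot: [1.321, -2.835, 0.007]
wrist_force: [0.5, 0.4, -2.1]
width: 0.24
```

```bash
python3 -c "
from h import *
s,c=snap('wrist','w2.png');x,y=die2w(80,81)
plan(x,y,.175,.275,10,wmax=.115)"
```

```text
t 3.35 pos [0.4972 0.3631 0.1709] F [ 0.2 -0.2 -1.5] w 0.239 n 19 tot [ 59.4 -30.5   4.1] [-0.016 -0.011  2.168]
-0.001 -0.001 0.114 -0.8 -3.4 -0.2 10; -0.001 -0.001 0.114 -1.2 -3.3 -0.2 10; -0.001 -0.001 0.114 -1.5 -3.2 -0.2 10; -0.001 -0.001 0.114 -1.9 -3.0 -0.2 10; -0.001 -0.001 0.114 -2.2 -2.7 -0.2 10; -0.001 -0.001 0.114 -2.5 -2.5 -0.2 10; -0.001 -0.001 0.114 -2.8 -2.2 -0.2 10; -0.001 -0.001 0.114 -3.0 -1.8 -0.2 10
-0.001 -0.001 0.114 -3.2 -1.5 -0.2 10; -0.001 -0.001 0.114 -3.3 -1.1 -0.2 10; -0.001 -0.001 0.114 -3.4 -0.7 -0.2 10; -0.001 -0.001 0.114 -3.5 -0.3 -0.2 10; -0.001 -0.001 0.114 -3.5 0.1 -0.2 10; -0.001 -0.001 0.114 -3.5 0.5 -0.2 10; -0.001 -0.001 0.114 -3.4 0.9 -0.2 10; -0.001 -0.001 0.114 -3.3 1.3 -0.2 10
-0.001 -0.001 0.114 -3.1 1.6 -0.2 10; -0.001 -0.001 0.114 -2.9 2.0 -0.2 10; -0.001 -0.001 0.114 -2.7 2.3 -0.2 10
```

View pics/w2.png

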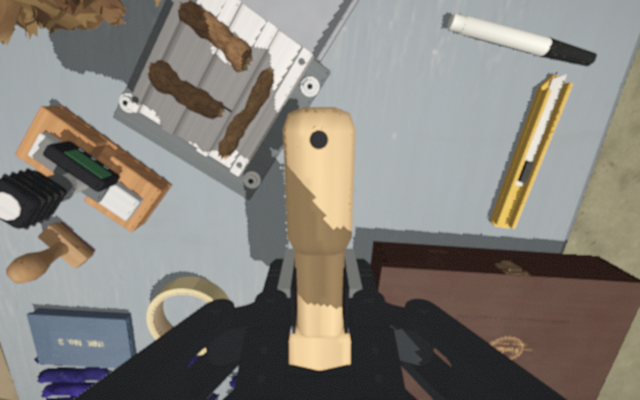

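Emit:
servo_tool(
  targets="0 0 0.115 -0.8 -3.4 -1 10; 0 0 0.115 -1.2 -3.3 -1 10; 0 0 0.115 -1.5 -3.2 -1 10; 0 0 0.115 -1.9 -3 -1 10; 0 0 0.115 -2.2 -2.7 -0.2 10; 0 0 0.115 -2.5 -2.5 -0.2 10; 0 0 0.115 -2.8 -2.2 -0.2 10; 0 0 0.115 -3 -1.8 -0.2 10",
)

```text
time: 4.02
tool_pos: [0.5127, 0.3436, 0.1543]
tcp_rot: [-0.137, -3.104, 0.042]
wrist_force: [0.9, 0.3, -0.8]
width: 0.242
```

Emit:
servo_tool(
  targets="0 0 0.115 -3.2 -1.5 0 10; 0 0 0.115 -3.3 -1.1 0 10; 0 0 0.115 -3.4 -0.7 0 10; 0 0 0.115 -3.5 -0.3 0 10; 0 0 0.115 -3.5 0 0 10; 0 0 0.115 -3.5 0.5 0 10; 0 0 0.1 -3.4 0.9 0 10; 0 0 0.08 -3.3 1.3 0 10",
)

```text
time: 4.68
tool_pos: [0.5244, 0.3205, 0.1255]
tcp_rot: [-1.494, -2.716, 0.111]
wrist_force: [-0.5, -0.5, -1.4]
width: 0.239
```

```bash
python3 -c "
from h import *
x,y=die2w(80,81)
plan(x,y,.175,.275,10,wmax=.115)"
```

```text
t 4.68 pos [0.5244 0.3205 0.1255] F [-0.5 -0.5 -1.4] w 0.239 n 3 tot [32.1 12.  49.5] [-0.081  0.012  0.29 ]
-0.027 0.004 0.097 -2.3 9.8 -17.4 10; -0.027 0.004 0.097 -1.3 10.5 -17.1 10; -0.027 0.004 0.097 -0.2 11.0 -16.8 10
```

Emit:
servo_tool(
  targets="-0.03 0.004 0.09 -2.3 10 -22 10; -0.03 0.004 0.09 -1.3 10.5 -20 10; -0.03 0 0.09 0 11 -18 10; 0 0 0 0 0 -3 10",
)

```text
time: 5.02
tool_pos: [0.5508, 0.3286, 0.1706]
tcp_rot: [-1.891, -2.505, 0.023]
wrist_force: [1.2, 0.8, 0.0]
width: 0.237
```

```bash
python3 -c "
from h import *
snap('top','t3.png');snap('side','s3.png')
x,y=die2w(80,81)
plan(x,y,.175,.275,10,wmax=.115)"
```

```text
t 5.12 pos [0.5482 0.3275 0.168 ] F [-0.1 -0.7 -2.5] w 0.237 n 1 tot [8.3 5.1 7. ] [-0.02   0.008  0.008]
-0.020 0.008 0.008 2.5 9.3 -7.2 10
```

View pics/s3.png

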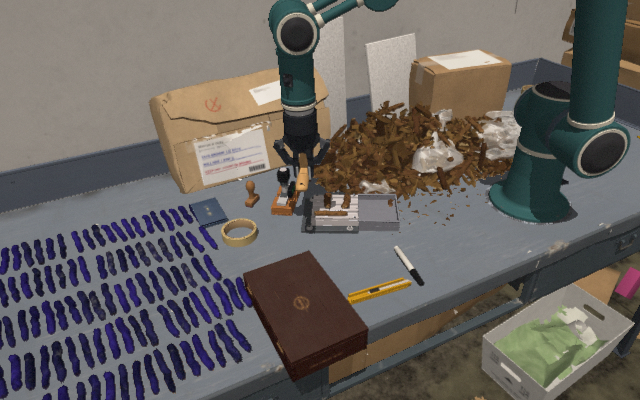

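View pics/t3.png

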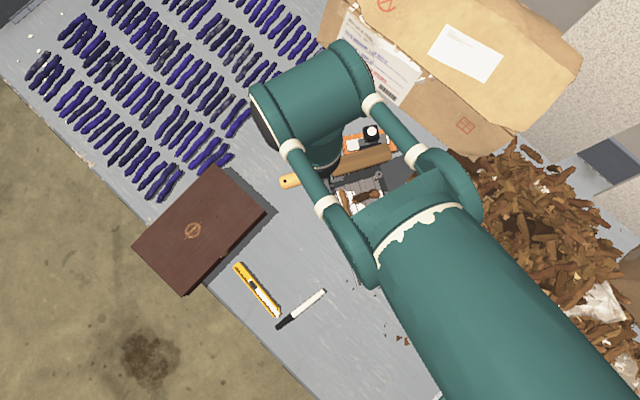

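Run:
```python
import cv2
a=cv2.imread('pics/s3.png')[140:240,240:400];b=cv2.imread('pics/t3.png')[110:210,270:430]
import numpy as np
cv2.imwrite('pics/c3.png',np.vstack([cv2.resize(i,(480,300),interpolation=cv2.INTER_CUBIC) for i in (a,b)]))
```

```text
(no output)
```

View pics/c3.png

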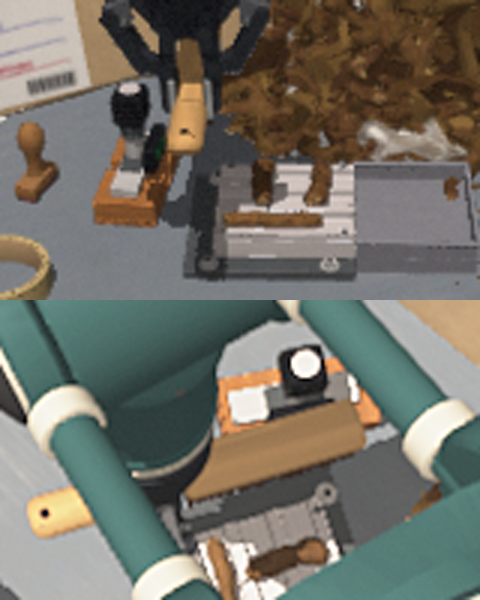

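Run:
```python
from h import *
p=np.array([0.5482,.3275,.168]);h=.275;
by=np.array([np.cos(h),np.sin(h),0]);bx=np.array([by[1],-by[0],0]);
for dr in (0,10,-10):
  print(dr,proj('top',[p+bx*.142+by*.017+[0,0,.024+dr/1000],p+bx*.142-by*.017+[0,0,.024+dr/1000],p+bx*.02+by*.017+[0,0,.024]]).round(1).tolist())
print(proj('top',p-bx*.072+[0,0,.024]),proj('side',p-bx*.072+[0,0,.024]))
```

```text
0 [[387.6, 143.3], [393.1, 159.7], [327.1, 161.0]]
10 [[388.4, 141.7], [394.0, 158.3], [327.1, 161.0]]
-10 [[386.7, 144.8], [392.2, 161.0], [327.1, 161.0]]
[[283.2791855  182.96364652]] [[301.09525034 186.74868061]]
```

Emit:
servo_tool(
  targets="-0.02 0.008 0.008 2.5 9.3 -4 10; 0 0 0 0 0 -2 10; 0 0 0 0 0 -2 10",
)

```text
time: 5.37
tool_pos: [0.5531, 0.3311, 0.1692]
tcp_rot: [-1.888, -2.505, 0.014]
wrist_force: [-0.4, 0.9, -2.6]
width: 0.237
```

```bash
python3 -c "
from h import *
x,y=die2w(79,81)
plan(x,y,.066,.275,10,wmax=.115)"
```

```text
t 5.37 pos [0.5531 0.3311 0.1692] F [-0.4  0.9 -2.6] w 0.237 n 3 tot [   2.5    1.2 -103.2] [-0.01   0.002  0.004]
-0.003 0.001 0.001 0.2 1.2 34.4 10; -0.003 0.001 0.001 0.2 1.1 34.4 10; -0.003 0.001 0.001 0.2 1.0 34.4 10
```

Emit:
servo_tool(
  targets="-0.01 0.002 0.004 0.2 2.5 20 10; -0.005 0 0 0 0.5 25 10; -0.005 0 0 0 0.5 25 10; -0.005 0 0 0 0 12 10; 0 0 0 0 0 0 10; 0 0 0 0 0 -2 10",
)

```text
time: 5.87
tool_pos: [0.5549, 0.332, 0.0843]
tcp_rot: [1.885, 2.503, 0.016]
wrist_force: [-0.1, 0.4, -1.4]
width: 0.239
```

```bash
python3 -c "
from h import *
snap('side','s4.png')
x,y=die2w(79,81)
plan(x,y,.066,.275,10,wmax=.115)
im=cv2.imread('pics/s4.png');cv2.imwrite('pics/s4z.png',cv2.resize(im[150:250,240:420],None,fx=4,fy=4,interpolation=cv2.INTER_CUBIC))"
```

```text
t 5.92 pos [0.5552 0.3322 0.0851] F [-0.2 -0.6 -1.8] w 0.235 n 1 tot [  0.4   0.1 -19.1] [ 0.013 -0.     0.005]
0.013 -0.000 0.005 -0.0 0.1 19.1 10
```

View pics/s4z.png

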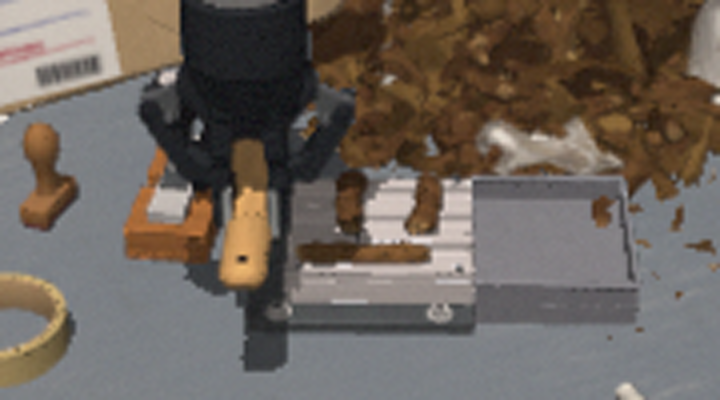

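Emit:
servo_tool(
  targets="0.008 0 0.003 0 0 14 10; 0 0 0.002 0 0 5 10; 0 0 0 0 0 1 10; 0 0 0 0 0 0 10",
)

```text
time: 6.25
tool_pos: [0.5581, 0.3338, 0.0673]
tcp_rot: [1.893, 2.501, 0.015]
wrist_force: [0.1, 0.1, -1.7]
width: 0.236
```

```bash
python3 -c "
from h import *
x,y=die2w(79,81)
plan(x,y,.065,.275,10,wmax=.115)"
```

```text
t 6.25 pos [0.5581 0.3338 0.0673] F [ 0.1  0.1 -1.7] w 0.236 n 1 tot [-2.5 -1.5 -2.3] [ 0.011 -0.002 -0.   ]
0.011 -0.002 -0.000 -0.8 -2.9 2.3 10
```

Emit:
servo_tool(
  targets="0.01 -0.002 0 -0.5 -5 1.5 10; 0 0 0 0 -10 0 10; 0 0 0 0 -10 0 10; 0 0 0 0 -10 0 10",
)

```text
time: 6.58
tool_pos: [0.5252, 0.3242, 0.0674]
tcp_rot: [1.896, 2.503, 0.006]
wrist_force: [0.3, 0.1, -0.6]
width: 0.236
```

```bash
python3 -c "
from h import *
x,y=die2w(-57,81)
plan(x,y,.065,.275,10,vmax=10)" | head -1
```

```text
t 6.58 pos [0.5252 0.3242 0.0674] F [ 0.3  0.1 -0.6] w 0.236 n 11 tot [-100.8  -28.    -2.4] [ 0.004 -0.001 -0.001]
```

```bash
python3 -c "
from h import *
snap('side','s5.png')
im=cv2.imread('pics/s5.png');cv2.imwrite('pics/s5z.png',cv2.resize(im[150:250,240:420],None,fx=4,fy=4,interpolation=cv2.INTER_CUBIC))"
```

```text
(no output)
```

View pics/s5z.png

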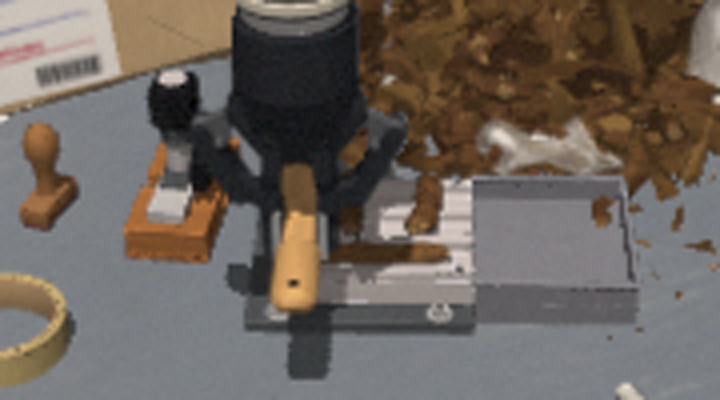

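Emit:
servo_tool(
  targets="0.003 0 0 0 -4 4 10; 0 0 0 0 -10 0.5 10; 0 0 0 0 -10 0 10; 0 0 0 0 -10 0 10; 0 0 0 0 -10 0 10",
)

```text
time: 7.05
tool_pos: [0.4834, 0.3136, 0.0681]
tcp_rot: [1.89, 2.501, 0.022]
wrist_force: [2.1, 0.8, 1.0]
width: 0.238
```

```bash
python3 -c "
from h import *
x,y=die2w(-57,81)
plan(x,y,.065,.275,10,vmax=10)
snap('side','s6.png')
im=cv2.imread('pics/s6.png');cv2.imwrite('pics/s6z.png',cv2.resize(im[150:250,240:420],None,fx=4,fy=4,interpolation=cv2.INTER_CUBIC))" | head -1
```

```text
t 7.05 pos [0.4834 0.3136 0.0681] F [2.1 0.8 1. ] w 0.238 n 7 tot [-58.9 -17.4  -3.1] [ 0.015 -0.003  0.002]
```

View pics/s6z.png

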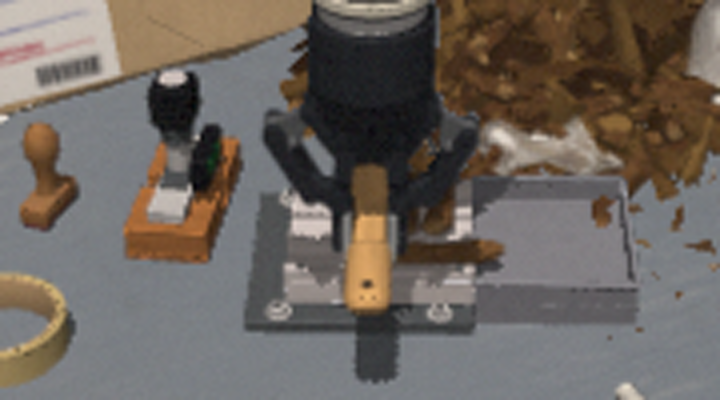

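Emit:
servo_tool(
  targets="0.006 0 0 0 -9 0 10; 0.003 0 0 0 -10 0 10; 0 0 0 0 -10 0 10; 0 0 0 0 -10 0 10; 0 0 0 0 -10 0 10",
)

```text
time: 7.52
tool_pos: [0.4314, 0.2989, 0.0682]
tcp_rot: [1.892, 2.506, 0.011]
wrist_force: [1.4, 0.5, 2.0]
width: 0.241
```

```bash
python3 -c "
from h import *
x,y=die2w(-57,81)
plan(x,y,.065,.275,10,vmax=10)
snap('side','s7.png')
im=cv2.imread('pics/s7.png');cv2.imwrite('pics/s7z.png',cv2.resize(im[150:250,240:420],None,fx=4,fy=4,interpolation=cv2.INTER_CUBIC))" | head -1
```

```text
t 7.52 pos [0.4314 0.2989 0.0682] F [1.4 0.5 2. ] w 0.241 n 1 tot [-6.9 -2.8 -3.2] [ 0.006 -0.003  0.002]
```

View pics/s7z.png

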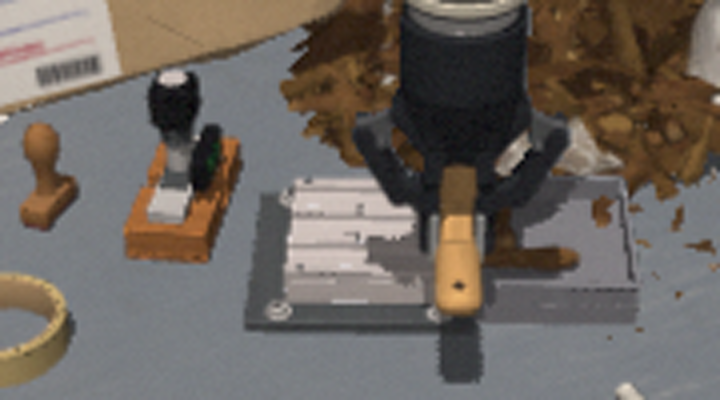

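Emit:
servo_tool(
  targets="0.003 0 0 0 -8 0 10; 0 0 0 0 -6 0 10; 0 0 0 0 0 0 10; 0 0 0 0 0 0 10",
)

```text
time: 7.9
tool_pos: [0.4105, 0.2923, 0.0662]
tcp_rot: [-1.891, -2.504, 0.005]
wrist_force: [0.7, 1.0, 0.4]
width: 0.237
```

```bash
python3 -c "
from h import *
x,y=die2w(-57,81)
plan(x,y,.065,.275,10,vmax=10)
snap('side','s8.png')
im=cv2.imread('pics/s8.png');cv2.imwrite('pics/s8z.png',cv2.resize(im[150:250,240:420],None,fx=4,fy=4,interpolation=cv2.INTER_CUBIC))" | head -1
```

```text
t 7.9 pos [0.4105 0.2923 0.0662] F [0.7 1.  0.4] w 0.237 n 2 tot [13.9  3.8 -1.2] [-0.005 -0.002  0.002]
```

View pics/s8z.png

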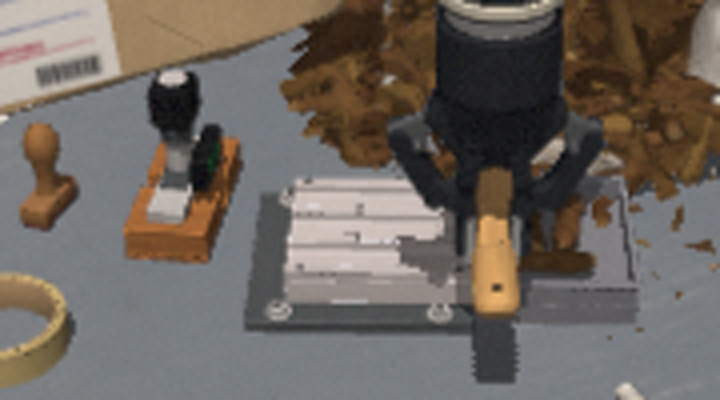

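Emit:
servo_tool(
  targets="0 0 0 0 2 -20 10; 0 0 0 0 0 -35 10; 0 0 0 0 0 -35 10; 0 0 0 0 0 -25 10; 0 0 0 0 0 -2 10; 0 0 0 0 0 -2 10",
)

```text
time: 8.45
tool_pos: [0.4097, 0.2903, 0.1834]
tcp_rot: [-1.889, -2.497, 0.028]
wrist_force: [0.0, 0.9, -2.1]
width: 0.235
```

```bash
python3 -c "
from h import *
s,c=snap('wrist','w9.png');print(s['tool_pos'],s['tcp_rot'])
snap('side','s9.png')
im=cv2.imread('pics/s9.png');cv2.imwrite('pics/s9z.png',cv2.resize(im[150:250,240:420],None,fx=4,fy=4,interpolation=cv2.INTER_CUBIC))" | head -1
```

```text
[0.40969557 0.29027782 0.18336447] [-1.88880004 -2.49680925  0.02820799]
```

View pics/s9z.png

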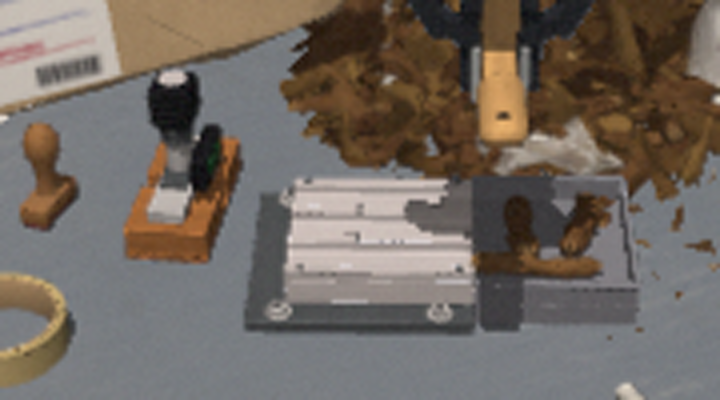

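View pics/w9.png

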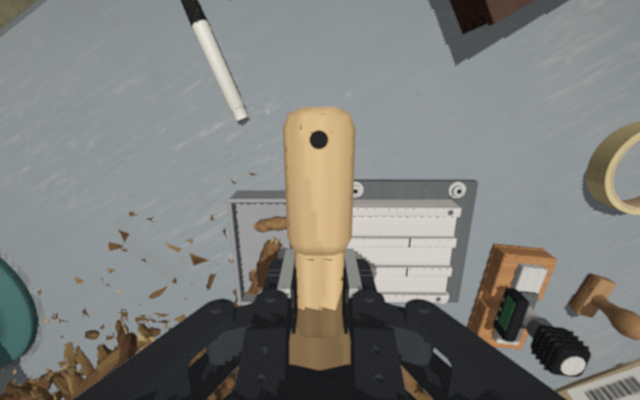

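```bash
python3 -c "
from h import *
plan(.502,.3664,.17,np.radians(140.05),10,wmax=.115)"
```

```text
t 8.55 pos [0.4096 0.2902 0.1827] F [ 0.   0.5 -2. ] w 0.237 n 19 tot [ 92.4  76.2 -12.7] [-0.015 -0.022 -2.169]
-0.001 -0.001 -0.114 2.5 5.8 0.5 10; -0.001 -0.001 -0.114 1.9 6.0 0.5 10; -0.001 -0.001 -0.114 1.2 6.2 0.5 10; -0.001 -0.001 -0.114 0.5 6.3 0.6 10; -0.001 -0.001 -0.114 -0.3 6.3 0.6 10; -0.001 -0.001 -0.114 -1.0 6.2 0.6 10; -0.001 -0.001 -0.114 -1.7 6.1 0.6 10; -0.001 -0.001 -0.114 -2.4 5.8 0.6 10
-0.001 -0.001 -0.114 -3.0 5.5 0.6 10; -0.001 -0.001 -0.114 -3.6 5.2 0.6 10; -0.001 -0.001 -0.114 -4.2 4.7 0.6 10; -0.001 -0.001 -0.114 -4.7 4.2 0.6 10; -0.001 -0.001 -0.114 -5.1 3.6 0.6 10; -0.001 -0.001 -0.114 -5.5 3.0 0.6 10; -0.001 -0.001 -0.114 -5.8 2.4 0.6 10; -0.001 -0.001 -0.114 -6.1 1.7 0.6 10
-0.001 -0.001 -0.114 -6.2 1.0 0.6 10; -0.001 -0.001 -0.114 -6.3 0.3 0.7 10; -0.001 -0.001 -0.114 -6.3 -0.4 0.7 10
```

Emit:
servo_tool(
  targets="-0.004 -0.001 -0.114 2.5 6 -1 10; -0.004 -0.001 -0.114 1.9 6 -2 10; -0.004 -0.001 -0.114 1.2 6 -2 10; -0.004 -0.001 -0.114 0.5 6 -2 10; -0.004 -0.001 -0.114 0 6 -2 10; -0.004 -0.001 -0.114 -1 6 -2 10; -0.004 -0.001 -0.114 -1.7 6 -2 10; -0.004 -0.001 -0.114 -2.4 6 -2 10",
)

```text
time: 9.22
tool_pos: [0.4379, 0.3165, 0.1755]
tcp_rot: [-0.533, -3.077, 0.024]
wrist_force: [-0.2, -0.3, -2.0]
width: 0.241
```

```bash
python3 -c "
from h import *
plan(.502,.3664,.17,np.radians(140.05),10,wmax=.115)"
```

```text
t 9.22 pos [0.4379 0.3165 0.1755] F [-0.2 -0.3 -2. ] w 0.241 n 11 tot [64.1 49.9 -5.5] [-0.006 -0.025 -1.216]
-0.001 -0.002 -0.111 -4.0 6.2 0.3 10; -0.001 -0.002 -0.111 -4.6 5.8 0.3 10; -0.001 -0.002 -0.111 -5.2 5.2 0.3 10; -0.001 -0.002 -0.111 -5.8 4.6 0.4 10; -0.001 -0.002 -0.111 -6.3 3.9 0.4 10; -0.001 -0.002 -0.111 -6.6 3.2 0.4 10; -0.001 -0.002 -0.111 -7.0 2.5 0.4 10; -0.001 -0.002 -0.111 -7.2 1.7 0.4 10
-0.001 -0.002 -0.111 -7.3 0.9 0.4 10; -0.001 -0.002 -0.111 -7.4 0.1 0.5 10; -0.001 -0.002 -0.111 -7.3 -0.7 0.5 10
```

Emit:
servo_tool(
  targets="-0.004 -0.002 -0.114 -4 6.5 -2 10; -0.003 -0.002 -0.114 -4.6 6 -2 10; -0.003 -0.002 -0.114 -5.2 5.5 -2 10; -0.003 -0.002 -0.114 -6 5 -2 10; -0.003 -0.002 -0.114 -6.5 4 -2 10; -0.003 -0.002 -0.114 -7 3.2 -2 10; -0.003 -0.002 -0.114 -7 2.5 -2 10; -0.003 -0.002 -0.114 -7.3 1.7 -2 10",
)

```text
time: 9.88
tool_pos: [0.4748, 0.3494, 0.1648]
tcp_rot: [0.939, -2.952, -0.008]
wrist_force: [-0.1, -0.5, -0.8]
width: 0.24
```

```bash
python3 -c "
from h import *
plan(.502,.3664,.17,np.radians(140.05),10,wmax=.115)"
```

```text
t 9.88 pos [0.4748 0.3494 0.1648] F [-0.1 -0.5 -0.8] w 0.24 n 3 tot [27.2 17.   5.2] [ 0.023 -0.037 -0.258]
0.008 -0.012 -0.086 -10.6 -0.6 -2.2 10; 0.008 -0.012 -0.086 -10.5 -1.5 -2.0 10; 0.008 -0.012 -0.086 -10.4 -2.4 -1.9 10
```

Emit:
servo_tool(
  targets="0.008 -0.012 -0.09 -11 -0.6 -2 10; 0.008 -0.012 -0.09 -11 -1.5 -2 10; 0.008 -0.012 -0.09 -10.4 -2.4 -2 10; 0 0 0 0 0 -2 10; 0 0 0 0 0 -1 10",
)

```text
time: 10.3
tool_pos: [0.4976, 0.3634, 0.1572]
tcp_rot: [1.358, -2.806, 0.007]
wrist_force: [0.4, -0.1, -0.7]
width: 0.235
```

```bash
python3 -c "
from h import *
plan(.502,.3664,.07,np.radians(140.05),10,vmax=25)"
```

```text
t 10.3 pos [0.4976 0.3634 0.1572] F [ 0.4 -0.1 -0.7] w 0.235 n 4 tot [  4.4   3.  -87.2] [ 0.006 -0.024  0.028]
0.001 -0.006 0.007 -1.8 -0.5 21.8 10; 0.001 -0.006 0.007 -1.7 -0.5 21.8 10; 0.001 -0.006 0.007 -1.5 -0.5 21.8 10; 0.001 -0.006 0.007 -1.4 -0.4 21.8 10
```

Emit:
servo_tool(
  targets="0.006 -0.012 0.01 -4 0 18 10; 0 -0.007 0.006 -2.5 -0.5 20 10; 0 -0.004 0.006 -1 -0.5 20 10; 0 -0.004 0.003 0 -0.5 18 10; 0 0 0 0 0 0 10; 0 0 0 0 0 -1 10",
)

```text
time: 10.8
tool_pos: [0.497, 0.3636, 0.073]
tcp_rot: [1.306, -2.846, 0.001]
wrist_force: [0.1, -0.4, -1.4]
width: 0.236
```

```bash
python3 -c "
from h import *
plan(.502,.3664,.03,np.radians(140.05),10,vmax=20)
snap('side','s10.png')
im=cv2.imread('pics/s10.png');cv2.imwrite('pics/s10z.png',cv2.resize(im[150:290,220:420],None,fx=4,fy=4,interpolation=cv2.INTER_CUBIC))"
```

```text
t 10.8 pos [0.497  0.3636 0.073 ] F [ 0.1 -0.4 -1.4] w 0.236 n 3 tot [  5.    2.8 -43. ] [ 0.004 -0.009 -0.013]
0.001 -0.003 -0.004 -1.9 -0.7 14.3 10; 0.001 -0.003 -0.004 -1.9 -0.7 14.3 10; 0.001 -0.003 -0.004 -1.8 -0.7 14.3 10
```

View pics/s10z.png

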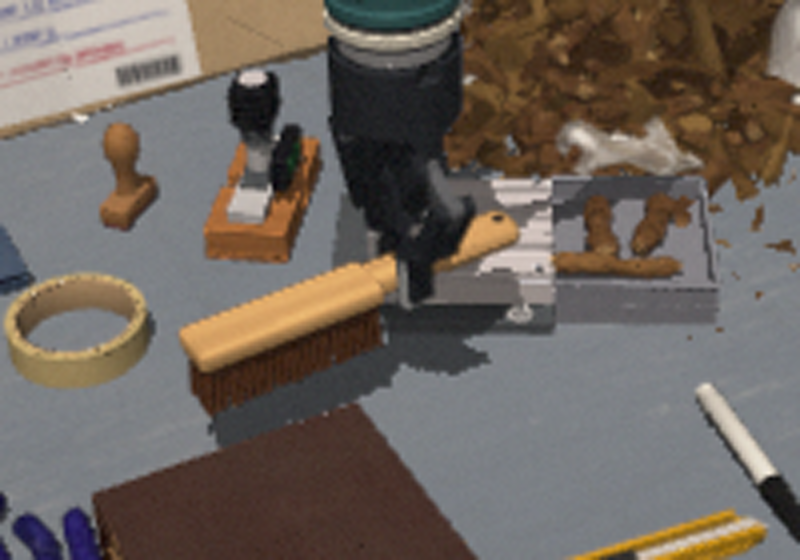

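Emit:
servo_tool(
  targets="0.002 -0.004 -0.006 -3 -0.7 15 10; 0 -0.003 -0.004 -2 -0.7 15 10; 0 -0.002 -0.004 0 0 8 10; 0 0 0 0 0 3 10; 0 0 0 0 0 1 10",
)

```text
time: 11.27
tool_pos: [0.504, 0.3683, 0.0363]
tcp_rot: [-1.324, 2.842, 0.004]
wrist_force: [0.8, 0.6, -1.9]
width: 0.238
```

```bash
python3 -c "
from h import *
plan(.502,.3664,.026,np.radians(140.05),10,vmax=20)"
```

```text
t 11.27 pos [0.504  0.3683 0.0363] F [ 0.8  0.6 -1.9] w 0.238 n 1 tot [ -2.   -1.9 -10.3] [-0.     0.007 -0.002]
-0.000 0.007 -0.002 2.8 0.3 10.3 10
```

Emit:
servo_tool(
  targets="0 0.007 -0.002 1 0 6 10; 0 0 0 0 0 4 10; 0 0 0 0 0 2 10; 0 0 0 0 0 0.5 10",
)

```text
time: 11.6
tool_pos: [0.505, 0.3686, 0.0259]
tcp_rot: [-1.327, 2.844, 0.0]
wrist_force: [0.1, 0.4, -1.0]
width: 0.242
```

```bash
python3 -c "
from h import *
plan(.502,.3664,.026,np.radians(140.05),10,vmax=20)"
```

```text
t 11.6 pos [0.505  0.3686 0.0259] F [ 0.1  0.4 -1. ] w 0.242 n 1 tot [-3.  -2.2  0.1] [-0.001  0.003 -0.   ]
-0.001 0.003 -0.000 3.6 0.8 -0.1 10
```

Down a touch more, then release to 50 mm (fingers stay clear of the neck's side).

Emit:
servo_tool(
  targets="0 0 0 0 0 1.5 10; 0 0 0 0 0 1 10; 0 0 0 0 0 0 50; 0 0 0 0 0 0 50; 0 0 0 0 0 0 50; 0 0 0 0 0 0 50; 0 0 0 0 0 0 50",
)

```text
time: 12.18
tool_pos: [0.5074, 0.3703, 0.0277]
tcp_rot: [-1.325, 2.839, 0.002]
wrist_force: [-0.2, -0.4, -0.0]
width: 0.587
```

```bash
python3 -c "
from h import *
plan(.502,.3664,.20,np.radians(140.05),50,vmax=35)
snap('side','s11.png')
im=cv2.imread('pics/s11.png');cv2.imwrite('pics/s11z.png',cv2.resize(im[150:290,220:420],None,fx=4,fy=4,interpolation=cv2.INTER_CUBIC))"
```

```text
t 12.18 pos [0.5074 0.3703 0.0277] F [-0.2 -0.4 -0. ] w 0.587 n 5 tot [ -5.4  -3.9 172.3] [-0.003  0.009 -0.   ]
-0.001 0.002 -0.000 1.0 0.2 -34.5 50; -0.001 0.002 -0.000 1.1 0.2 -34.5 50; -0.001 0.002 -0.000 1.1 0.3 -34.5 50; -0.001 0.002 -0.000 1.2 0.3 -34.5 50; -0.001 0.002 -0.000 1.2 0.3 -34.5 50
```

View pics/s11z.png

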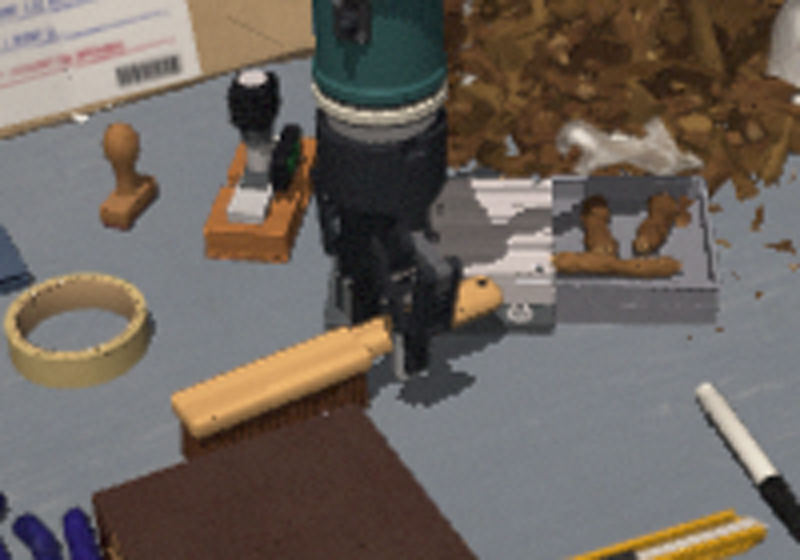

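Emit:
servo_tool(
  targets="0 0.004 0 1 0 -15 50; 0 0 0 0 0 -35 50; 0 0 0 0 0 -40 50; 0 0 0 0 0 -40 50; 0 0 0 0 0 -40 50",
)

```text
time: 12.65
tool_pos: [0.4979, 0.3638, 0.1882]
tcp_rot: [1.319, -2.826, 0.008]
wrist_force: [0.9, 0.3, -0.1]
width: 0.587
```

```bash
python3 -c "
from h import *
plan(.60,.22,.26,np.radians(99),50)"
```

```text
t 12.65 pos [0.4979 0.3638 0.1882] F [ 0.9  0.3 -0.1] w 0.587 n 6 tot [ 102.1 -143.8   71.8] [-0.003 -0.024  0.716]
-0.001 -0.004 0.119 7.7 -28.4 -11.9 50; -0.001 -0.004 0.119 4.2 -29.1 -12.0 50; -0.001 -0.004 0.119 0.7 -29.4 -12.0 50; -0.001 -0.004 0.119 -2.9 -29.2 -12.0 50; -0.001 -0.004 0.119 -6.4 -28.7 -12.0 50; -0.001 -0.004 0.119 -9.8 -27.7 -12.0 50
```

Emit:
servo_tool(
  targets="0 -0.004 0.119 8 -28 -12 50; 0 -0.004 0.119 4 -29 -12 50; 0 -0.004 0.119 0.7 -29 -12 50; 0 -0.004 0.119 -3 -29 -12 50; 0 -0.004 0.119 -6 -28 -12 50; 0 -0.004 0.119 -10 -25 -12 50; 0 0 0 0 0 0 50; 0 0 0 0 0 0 50",
)

```text
time: 13.32
tool_pos: [0.6059, 0.2214, 0.2799]
tcp_rot: [-0.2, 3.109, 0.011]
wrist_force: [0.2, 0.1, 0.3]
width: 0.587
```

```bash
python3 -c "
from h import *
s,c=snap('wrist','w12.png');print(s['tool_pos'].tolist(),s['tcp_rot'].tolist(),s['joint_vel'])
plan(.60,.22,.26,np.radians(99),50)"
```

```text
[0.6058549869454005, 0.22143870389821793, 0.279866161948781] [-0.19999884064415283, 3.1094221872581262, 0.01127394300467867] [-0.04192723 -0.00624463 -0.03458279 -0.02764788 -0.00567323  0.02582532]
t 13.37 pos [0.6061 0.2215 0.2801] F [ 0.9 -0.6  0.5] w 0.587 n 1 tot [ -6.1  -1.5 -20.1] [ 0.005  0.027 -0.028]
0.005 0.027 -0.028 6.7 -0.8 19.9 50
```

View pics/w12.png

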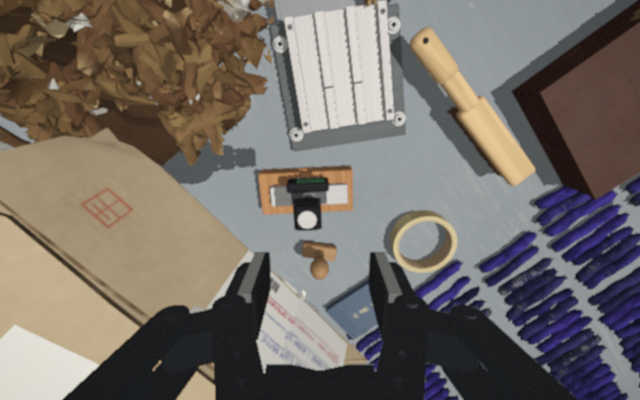

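Run:
```python
import cv2
from h import *
for uv in ((180,189),(330,135)): print('base',uv,back('side',uv,0).round(3))
for z in (.0,.05,.1,.15): print(z,back('side',(152,98),z).round(3),back('side',(329,70),z).round(3),back('top',(319,40),z).round(3),back('top',(405,105),z).round(3),back('top',(498,157),z).round(3),back('top',(340,8),z).round(3))
im=cv2.imread('pics/w12.png')
cv2.imwrite('pics/w12a.png',cv2.resize(im[0:160,255:420],None,fx=4.5,fy=3.75,interpolation=cv2.INTER_CUBIC))
cv2.imwrite('pics/w12b.png',cv2.resize(im[155:280,230:380],None,fx=4.8,fy=4.8,interpolation=cv2.INTER_CUBIC))
im=cv2.imread('pics/top0.png')
cv2.imwrite('pics/t0c.png',cv2.resize(im[0:170,300:600],None,fx=2.6,fy=2.6,interpolation=cv2.INTER_CUBIC))
```

```text
base (180, 189) [0.993 0.236 0.   ]
base (330, 135) [ 0.668 -0.242 -0.   ]
0.0 [ 1.527 -0.369  0.   ] [ 0.894 -0.928  0.   ] [0.934 0.324 0.   ] [0.758 0.115 0.   ] [ 0.623 -0.104  0.   ] [1.021 0.269 0.   ]
0.05 [ 1.437 -0.264  0.05 ] [ 0.847 -0.784  0.05 ] [0.904 0.324 0.05 ] [0.738 0.126 0.05 ] [ 0.61  -0.081  0.05 ] [0.987 0.272 0.05 ]
0.1 [ 1.347 -0.158  0.1  ] [ 0.8   -0.641  0.1  ] [0.875 0.324 0.1  ] [0.718 0.137 0.1  ] [ 0.596 -0.058  0.1  ] [0.953 0.275 0.1  ]
0.15 [ 1.257 -0.052  0.15 ] [ 0.753 -0.497  0.15 ] [0.845 0.324 0.15 ] [0.697 0.149 0.15 ] [ 0.583 -0.035  0.15 ] [0.918 0.278 0.15 ]
```

View pics/w12a.png

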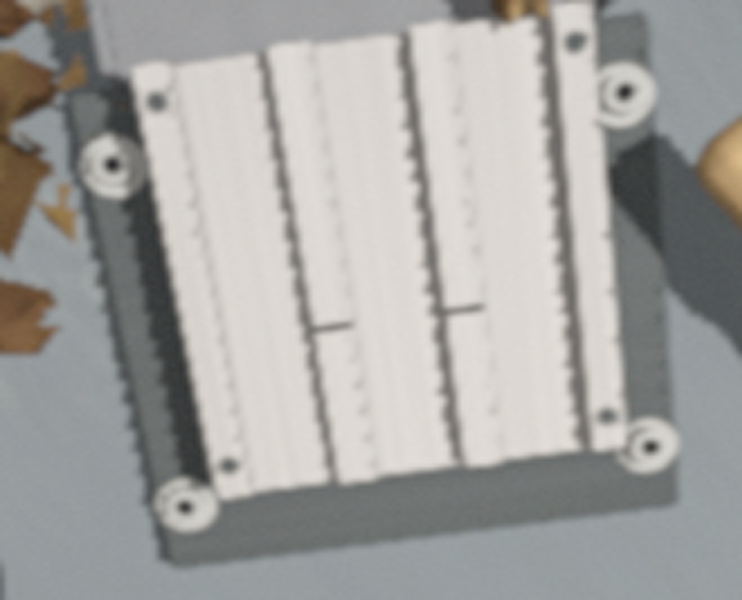

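View pics/w12b.png

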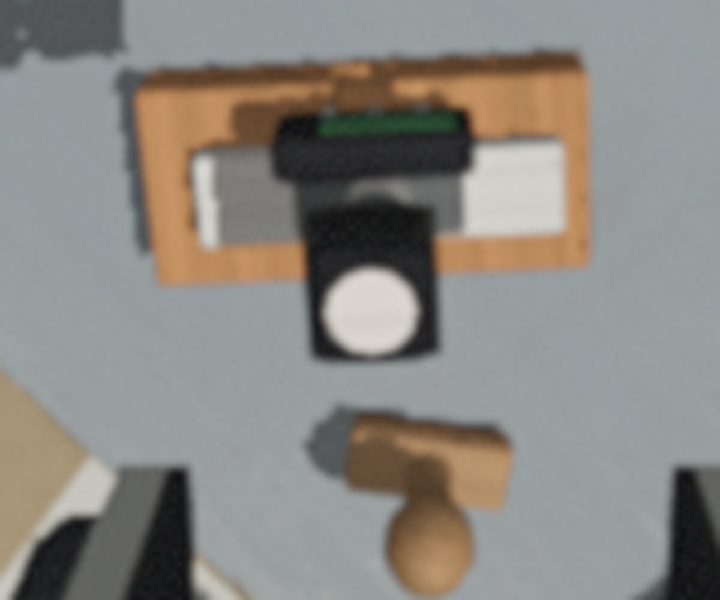

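View pics/t0c.png

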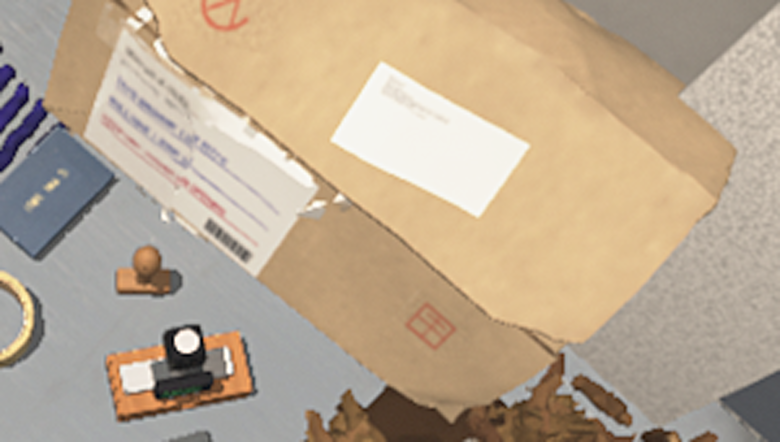

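```bash
cat > f3.py <<'E'
from h import *
addw('w',[0.6058549869454005,0.22143870389821793,0.279866161948781],[-0.19999884064415283,3.1094221872581262,0.01127394300467867])
A=lambda a:un(a,(255,0),(742/165,3.75));B=lambda a:un(a,(230,155),4.8)
T1=lambda a:un(a,(240,155),(4.4,599/140)); T2=lambda a:un(a,(260,80),5)
dL=[(-62,-55,36),(-62,55,36),(62,-55,36),(62,55,36),(15,-22,36),(15,-12,36),(15,12,36),(15,22,36)]
dU=A([(135,70),(590,3),(218,500),(622,447),(313,328),(352,325),(445,310),(485,307)])
dt=('top',[(62,55,36),(62,-55,36),(-62,-55,36),(-62,55,36),(-168,62,34),(-168,-62,34)],T1([(404,145),(605,95),(678,308),(470,368),(523,565),(748,495)]))
for o in ([('w',dL,dU)],[('w',dL,dU),dt]):
    d,r=fit(o,[.5,.23,.27]);print('die',d.round(4),r.round(1).tolist()); print('mark',pose(d,[(15,0,36)]).round(4))
g=('w',[(-15,-15,112),(-15,15,112),(15,-15,112),(15,15,112),(-13,50,36),(13,50,36),(-13,-50,36),(13,-50,36)],B([(308,215),(433,208),(313,358),(438,350),(563,140),(566,234),(193,155),(203,247)]))
gt=('top',[(15,15,112),(15,-15,112),(-15,15,112),(-15,-15,112),(13,50,36),(-13,50,36)],T2([(515,235),(585,226),(522,305),(595,298),(430,303),(440,357)]))
for o in ([g],[g,gt]):
    d,r=fit(o,[.65,.21,.1]);print('gauge',d.round(4),r.round(1).tolist())
d,r=fit([('w',[(-29,-62,26),(-29,62,26),(29,-62,26),(29,62,26)],B([(137,88),(580,72),(160,285),(590,265)]))],[.65,.21,.1]);print('rest',d.round(4),r.round(1).tolist())
p=[back('top',(400,106),0)[:2],back('top',(361,83),0)[:2]];print(p, np.cross(p[1]-p[0],d[:2]-p[0])/np.linalg.norm(p[1]-p[0]))
E
python3 f3.py
```

```text
die [0.5022 0.2353 0.2759] [[-1.0, -1.1], [0.3, -0.7], [-0.2, -0.1], [0.9, 0.2], [0.1, 0.7], [0.0, 0.1], [0.1, 0.8], [-0.2, 0.2]]
mark [[0.5166 0.2393 0.036 ]]
die [0.502  0.235  0.2756] [[-1.2, -1.4], [0.1, -1.0], [-0.4, -0.3], [0.7, 0.0], [-0.1, 0.5], [-0.2, -0.1], [-0.1, 0.6], [-0.3, 0.0], [-1.3, -0.4], [-1.4, -2.3], [-1.1, -0.7], [-0.2, -0.6], [-1.1, 0.2], [0.7, 0.0]]
mark [[0.5164 0.2391 0.036 ]]
gauge [0.6524 0.2155 0.1742] [[-1.7, 4.6], [0.7, 4.7], [-0.6, 0.5], [1.0, 0.9], [0.5, -2.1], [0.2, -2.7], [-0.3, -1.6], [-0.3, -1.9]]
gauge [0.6524 0.2158 0.1463] [[-1.0, 4.2], [1.4, 5.1], [-0.7, 0.2], [0.9, 1.4], [1.1, -1.0], [0.2, -1.6], [0.1, -2.6], [-0.5, -2.8], [0.4, 0.2], [0.2, -0.2], [1.5, -0.5], [0.7, -1.3], [-0.4, 0.8], [-0.4, 0.6]]
rest [0.655  0.2118 0.1706] [[-0.9, 0.1], [2.3, -0.7], [-0.9, 0.2], [0.5, 0.6]]
[array([0.75610521, 0.12766927]), array([0.81758691, 0.22187492])] 0.13061998743720601f3.py:15: DeprecationWarning: Arrays of 2-dimensional vectors are deprecated. Use arrays of 3-dimensional vectors instead. (deprecated in NumPy 2.0)
  p=[back('top',(400,106),0)[:2],back('top',(361,83),0)[:2]];print(p, np.cross(p[1]-p[0],d[:2]-p[0])/np.linalg.norm(p[1]-p[0]))
```

```bash
sed -i "s/g=('w',\[(-15,-15,112),(-15,15,112)/g=('w',[(-15,-15,78),(-15,15,78)/" f3.py; python3 f3.py 2>/dev/null | grep gauge
```

```text
gauge [0.6553 0.2156 0.1703] [[0.4, -3.8], [0.3, -3.4], [-0.9, 2.8], [0.6, 3.3], [0.3, 0.2], [-0.1, -0.5], [-0.4, 0.4], [-0.5, -0.0]]
gauge [0.6547 0.2157 0.1676] [[0.6, -4.3], [0.5, -3.9], [-0.7, 2.3], [0.8, 2.9], [0.5, -0.2], [0.0, -0.8], [-0.2, -0.2], [-0.4, -0.5], [0.3, -0.6], [-0.0, -1.3], [1.7, -1.4], [0.8, -2.5], [-0.4, 0.3], [-0.2, 0.1]]
```

```bash
python3 -c "
from h import *
plan(.654,.2157,.20,.170,50)"
```

```text
t 13.37 pos [0.6061 0.2215 0.2801] F [ 0.9 -0.6  0.5] w 0.587 n 13 tot [ 47.9  -5.8 -80.1] [0.025 0.018 1.53 ]
0.002 0.001 0.118 -3.4 -0.9 6.3 50; 0.002 0.001 0.118 -3.5 -0.5 6.2 50; 0.002 0.001 0.118 -3.6 -0.1 6.2 50; 0.002 0.001 0.118 -3.6 0.3 6.2 50; 0.002 0.001 0.118 -3.5 0.8 6.2 50; 0.002 0.001 0.118 -3.4 1.2 6.2 50; 0.002 0.001 0.118 -3.2 1.6 6.2 50; 0.002 0.001 0.118 -3.0 2.0 6.2 50
0.002 0.001 0.118 -2.8 2.3 6.2 50; 0.002 0.001 0.118 -2.5 2.7 6.2 50; 0.002 0.001 0.118 -2.2 2.9 6.2 50; 0.002 0.001 0.118 -1.8 3.2 6.2 50; 0.002 0.001 0.118 -1.5 3.4 6.2 50
```

Emit:
servo_tool(
  targets="0.002 0.001 0.118 -3.4 -0.9 5 50; 0.002 0.001 0.118 -3.5 -0.5 5 50; 0.002 0.001 0.118 -3.6 0 5 50; 0.002 0.001 0.118 -3.6 0.3 5 50; 0.002 0.001 0.118 -3.5 0.8 5 50; 0.002 0.001 0.118 -3.4 1.2 5 50; 0.002 0.001 0.118 -3.2 1.6 5 50; 0.002 0.001 0.118 -3 2 5 50",
)

```text
time: 14.03
tool_pos: [0.6283, 0.2259, 0.2335]
tcp_rot: [1.276, 2.866, -0.003]
wrist_force: [-0.3, -0.2, 0.2]
width: 0.584
```

```bash
python3 -c "
from h import *
plan(.654,.2157,.20,.170,50)"
```

```text
t 14.03 pos [0.6283 0.2259 0.2335] F [-0.3 -0.2  0.2] w 0.584 n 5 tot [ 25.7 -10.2 -33.5] [0.002 0.005 0.563]
0.000 0.001 0.113 -4.9 2.5 6.7 50; 0.000 0.001 0.113 -4.6 3.0 6.7 50; 0.000 0.001 0.113 -4.3 3.5 6.7 50; 0.000 0.001 0.113 -3.8 4.0 6.7 50; 0.000 0.001 0.113 -3.4 4.4 6.7 50
```

Emit:
servo_tool(
  targets="0 0.001 0.113 -5 2.5 6 50; 0 0.001 0.113 -4.6 3 6 50; 0 0.001 0.113 -4.3 3.5 6 50; 0 0.001 0.113 -4 4 6 50; 0 0.001 0.1 -3.4 4.4 4 50; 0 0 0 0 0 0 50; 0 0 0 0 0 0 50",
)

```text
time: 14.62
tool_pos: [0.6456, 0.2237, 0.1936]
tcp_rot: [-2.016, -2.395, 0.017]
wrist_force: [-0.1, -0.4, 0.1]
width: 0.589
```

```bash
python3 -c "
from h import *
s,c=snap('wrist','w13.png');print(s['tool_pos'].tolist(),s['tcp_rot'].tolist(),s['joint_vel'])
plan(.654,.2157,.20,.170,50)"
```

```text
[0.6455803327862482, 0.22367639132010042, 0.19357485171982008] [-2.0164344221233845, -2.394604762899726, 0.01671034395822914] [ 0.01515637  0.01666164  0.01476235  0.00127097 -0.00481502  0.01041848]
t 14.67 pos [0.6453 0.2237 0.1934] F [-0.3 -0.3 -0.2] w 0.586 n 1 tot [ 8.7 -8.   6.6] [-0.016 -0.002  0.001]
-0.016 -0.002 0.001 -9.3 7.1 -6.8 50
```

View pics/w13.png

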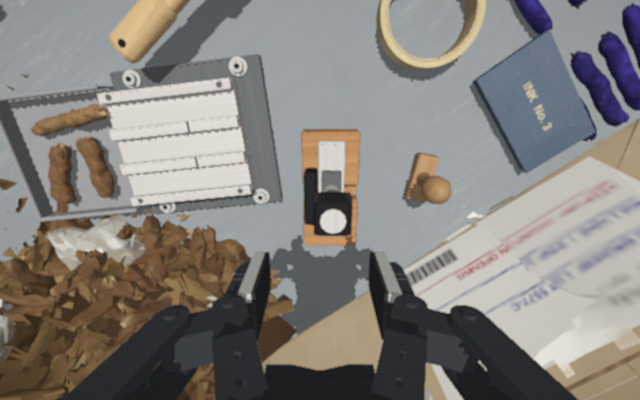

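Run:
```python
import cv2
im=cv2.imread('pics/w13.png')
cv2.imwrite('pics/w13b.png',cv2.resize(im[120:260,270:390],None,fx=4.2,fy=4.2,interpolation=cv2.INTER_CUBIC))
cv2.imwrite('pics/w13c.png',cv2.resize(im[40:230,0:290],None,fx=2.7,fy=2.7,interpolation=cv2.INTER_CUBIC))
```

```text
(no output)
```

View pics/w13b.png

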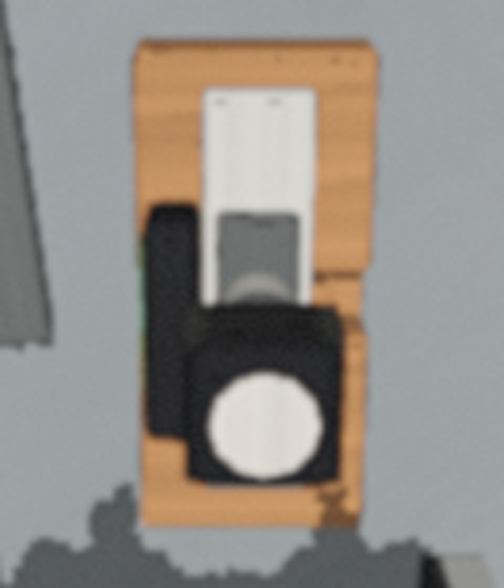

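View pics/w13c.png

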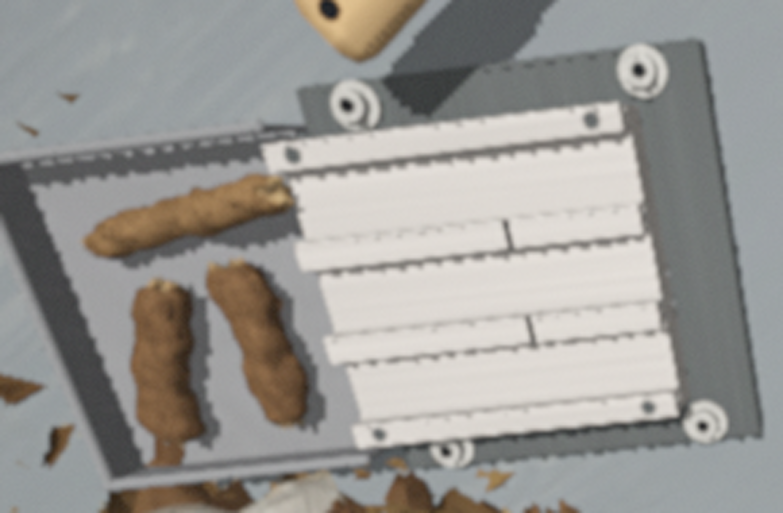

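```bash
cat > f4.py <<'E'
from h import *
addw('v',[0.6455803327862482,0.22367639132010042,0.19357485171982008],[-2.0164344221233845,-2.394604762899726,0.01671034395822914])
B=lambda a:un(a,(270,120),4.2)
g=[(-15,-15,112),(15,-15,112),(0,0,112)],B([(188,480),(340,482),(265,425)])
f=[(-13,50,36),(13,50,36)],B([(203,90),(316,90)])
rr=[(-29,62,26),(29,62,26),(-29,-62,26),(29,-62,26)],B([(137,60),(378,60),(142,525),(358,525)])
def go(n,*o):
    d,r=fit([('v',*q) for q in o],[.65,.21,.17]);print(n,d.round(4),r.round(1).tolist())
go('grip',g);go('foot',f);go('both',g,f);go('rest',rr);
C=lambda a:un(a,(0,40),2.7)
go('die',([(62,55,36),(62,-55,36),(-62,55,36),(15,22,36),(15,12,36),(15,-12,36),(15,-22,36)],C([(623,103),(680,415),(265,143),(505,220),(511,249),(529,317),(534,346)])))
E
python3 f4.py
```

```text
grip [0.6559 0.2192 0.1642] [[-1.1, 0.6], [1.0, 0.6], [0.0, -3.8]]
foot [0.6564 0.2162 0.1721] [[-0.2, 0.0], [0.2, 0.0]]
both [0.6563 0.2169 0.1711] [[-1.0, 3.4], [1.0, 3.1], [-0.0, -1.1], [-0.3, -0.8], [0.3, -0.7]]
rest [0.6567 0.2106 0.1664] [[-1.2, -1.2], [1.1, -0.8], [-0.6, 2.4], [0.6, 3.0]]
die [0.5031 0.2354 0.2717] [[-0.6, 0.2], [-0.7, 1.0], [-1.0, 0.2], [0.7, -0.1], [1.0, -0.0], [0.1, -0.2], [0.5, -0.9]]
```

```bash
python3 -c "
from h import *
plan(.656,.2165,.08,.171,50)"
```

```text
t 14.67 pos [0.6453 0.2237 0.1934] F [-0.3 -0.3 -0.2] w 0.586 n 3 tot [  10.7   -7.2 -113.4] [-0.016 -0.002  0.   ]
-0.005 -0.001 0.000 -3.0 3.7 37.7 50; -0.005 -0.001 0.000 -3.0 3.5 37.7 50; -0.005 -0.001 0.000 -3.0 3.3 37.8 50
```

Emit:
servo_tool(
  targets="-0.016 -0.002 0 -8 8 4 50; 0 0 0 -2 3 15 50; 0 0 0 0 0 10 50; 0 0 0 0 0 0 50",
)

```text
time: 15.0
tool_pos: [0.6585, 0.2167, 0.1629]
tcp_rot: [2.011, 2.41, 0.005]
wrist_force: [-0.7, -0.9, 0.1]
width: 0.584
```

```bash
python3 -c "
from h import *
plan(.656,.2165,.08,.171,50)"
```

```text
t 15.0 pos [0.6585 0.2167 0.1629] F [-0.7 -0.9  0.1] w 0.584 n 3 tot [ -2.5  -0.2 -82.9] [0.004 0.    0.009]
0.001 0.000 0.003 0.1 -1.0 27.6 50; 0.001 0.000 0.003 0.1 -0.9 27.6 50; 0.001 0.000 0.003 0.1 -0.9 27.6 50
```

Emit:
servo_tool(
  targets="0.002 0 0.004 0 -3 18 50; 0 0 0.002 0 -0.5 20 50; 0 0 0.002 0 0 20 50; 0 0 0 0 0 12 50; 0 0 0 0 0 3 50; 0 0 0 0 0 0 50",
)

```text
time: 15.5
tool_pos: [0.6548, 0.2153, 0.0856]
tcp_rot: [2.02, 2.405, 0.001]
wrist_force: [0.2, -0.1, 1.2]
width: 0.584
```

```bash
python3 -c "
from h import *
plan(.656,.2165,.08,.171,50)"
```

```text
t 15.5 pos [0.6548 0.2153 0.0856] F [ 0.2 -0.1  1.2] w 0.584 n 1 tot [ 1.2  1.2 -5.6] [0.001 0.    0.002]
0.001 0.000 0.002 0.9 1.4 5.6 50
```

Emit:
servo_tool(
  targets="0 0 0.002 1 1 5.6 50; 0 0 0 0 0 0 50; 0 0 0 0 0 0 20; 0 0 0 0 0 0 20; 0 0 0 0 0 0 20; 0 0 0 0 0 0 20; 0 0 0 0 0 0 20",
  newtons=50,
)

```text
time: 16.08
tool_pos: [0.6575, 0.2172, 0.0827]
tcp_rot: [2.021, 2.401, 0.006]
wrist_force: [-0.5, 0.2, -3.1]
width: 0.342
```

```bash
python3 -c "
from h import *
plan(.656,.2165,.08,.171,20)
s,c=snap('wrist','w14.png');print(s['tool_pos'].tolist(),s['tcp_rot'].tolist())"
```

```text
t 16.08 pos [0.6575 0.2172 0.0827] F [-0.5  0.2 -3.1] w 0.342 n 1 tot [-1.5 -0.7 -2.7] [ 0.005 -0.     0.   ]
0.005 -0.000 0.000 -0.4 -1.6 2.7 20
[0.6574814635318176, 0.21717142393023084, 0.08272062424192597] [2.0212557082632268, 2.401224708547721, 0.006352399997405275]
```

View pics/w14.png

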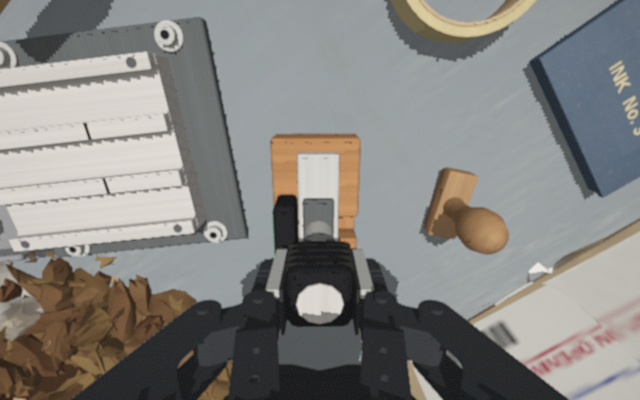

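```bash
cat > f5.py <<'E'
from h import *
P=np.array([0.6574814635318176, 0.21717142393023084, 0.08272062424192597]);Q=[2.0212557082632268, 2.401224708547721, 0.006352399997405275]
addw('u',P,Q)
im=cv2.imread('pics/w14.png');cv2.imwrite('pics/w14b.png',cv2.resize(im[120:260,250:390],None,fx=5,fy=5,interpolation=cv2.INTER_CUBIC))
Y=R.from_rotvec(Q).as_matrix()[:,1];print('heading',np.arctan2(Y[1],Y[0]))
print(proj('u',pose([.6575,.2172,.171],[(-13,50,36),(13,50,36),(-29,62,26),(29,62,26),(0,0,112)])).round(1).tolist())
E
python3 f5.py
```

```text
heading 0.17141332243126653
[[296.9, 152.0], [339.8, 152.0], [271.7, 130.0], [364.9, 129.9], [318.8, 300.4]]
```

View pics/w14b.png

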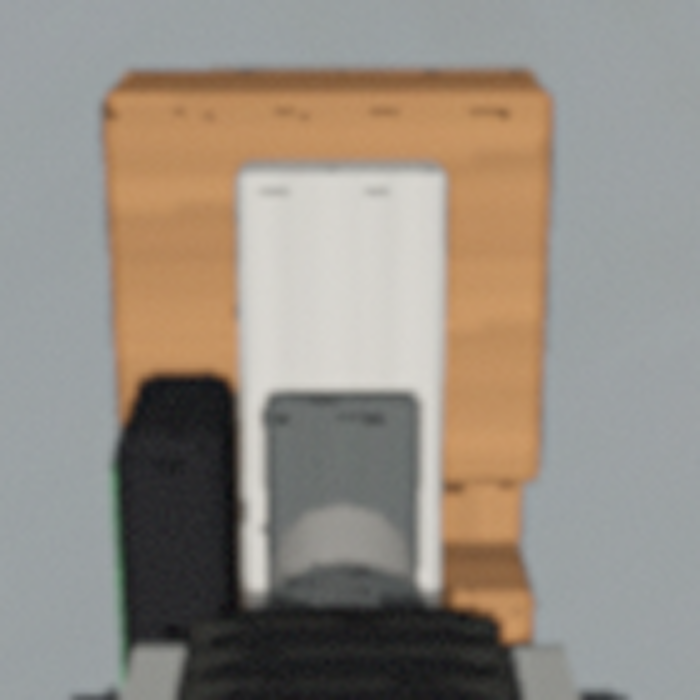

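Emit:
servo_tool(
  targets="0 0 0 0 0 -8 20; 0 0 0 0 0 -15 20; 0 0 0 0 0 -20 20; 0 0 0 0 0 -20 20; 0 0 0 0 0 -15 20; 0 0 0 0 0 -4 20",
)

```text
time: 16.63
tool_pos: [0.6537, 0.2161, 0.1653]
tcp_rot: [-2.022, -2.402, 0.006]
wrist_force: [1.1, -0.1, -2.6]
width: 0.342
```

```bash
python3 -c "
from h import *
plan(.517,.240,.16,.274,20,vmax=20)
s,c=snap('side','s15.png')
im=cv2.imread('pics/s15.png');cv2.imwrite('pics/s15z.png',cv2.resize(im[130:270,240:420],None,fx=4,fy=4,interpolation=cv2.INTER_CUBIC))"
```

```text
t 16.63 pos [0.6537 0.2161 0.1653] F [ 1.1 -0.1 -2.6] w 0.342 n 7 tot [-136.7   23.9   -5.3] [-0.004  0.    -0.103]
-0.001 0.000 -0.015 6.7 -18.7 0.8 20; -0.001 0.000 -0.015 7.0 -18.6 0.8 20; -0.001 0.000 -0.015 7.2 -18.5 0.8 20; -0.001 0.000 -0.015 7.5 -18.4 0.8 20; -0.001 0.000 -0.015 7.8 -18.2 0.8 20; -0.001 0.000 -0.015 8.0 -18.1 0.8 20; -0.001 0.000 -0.015 8.3 -18.0 0.8 20
```

View pics/s15z.png

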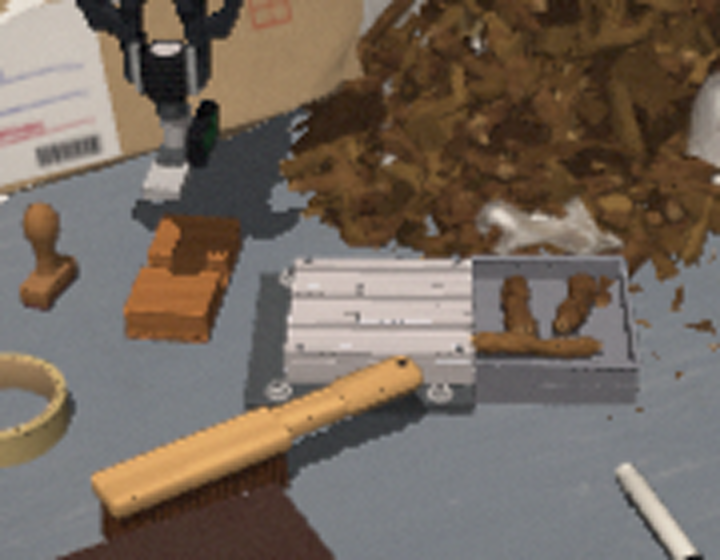

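Lifted cleanly; the brush stands well. Move over the mark.

Emit:
servo_tool(
  targets="0 0 -0.015 6 -16 -1 20; 0 0 -0.015 7 -18 -1 20; 0 0 -0.015 7 -18 -1 20; 0 0 -0.015 7.5 -18 -1 20; 0 0 -0.015 8 -18 -1 20; 0 0 -0.014 8 -17 -1 20; 0 0 -0.01 8 -12 -1 20; 0 0 0 0 0 -1 20",
)

```text
time: 17.35
tool_pos: [0.5212, 0.2401, 0.1682]
tcp_rot: [-1.896, -2.499, 0.013]
wrist_force: [-0.3, 0.2, -3.3]
width: 0.34
```

```bash
python3 -c "
from h import *
plan(.517,.240,.14,.274,20,vmax=20)"
```

```text
t 17.35 pos [0.5212 0.2401 0.1682] F [-0.3  0.2 -3.3] w 0.34 n 2 tot [ -4.2  -0.1 -28.2] [-0.009  0.001 -0.001]
-0.005 0.001 -0.001 0.5 -1.9 14.1 20; -0.005 0.001 -0.001 0.5 -2.0 14.1 20
```

Emit:
servo_tool(
  targets="-0.008 0 0 1 -4 15 20; 0 0 0 0 0 18 20; 0 0 0 0 0 15 20; 0 0 0 0 0 2 20; 0 0 0 0 0 -1 20",
)

```text
time: 17.77
tool_pos: [0.5184, 0.2408, 0.1184]
tcp_rot: [1.895, 2.501, 0.003]
wrist_force: [-0.3, 0.4, -2.8]
width: 0.34
```

```bash
python3 -c "
from h import *
plan(.517,.240,.112,.274,20,vmax=20)
s,c=snap('wrist','w16.png');print(s['tool_pos'].tolist(),s['tcp_rot'].tolist())
s,c=snap('side','s16.png')
im=cv2.imread('pics/s16.png');cv2.imwrite('pics/s16z.png',cv2.resize(im[160:250,280:410],None,fx=6,fy=6,interpolation=cv2.INTER_CUBIC))"
```

```text
t 17.77 pos [0.5184 0.2408 0.1184] F [-0.3  0.4 -2.8] w 0.34 n 1 tot [-1.4 -0.8 -6.4] [0.004 0.002 0.   ]
0.004 0.002 0.000 -0.4 -1.6 6.4 20
[0.5184194870987242, 0.24079175654953877, 0.11841396395197723] [1.8946667359267435, 2.5012228553566476, 0.0031525305265095193]
```

View pics/s16z.png

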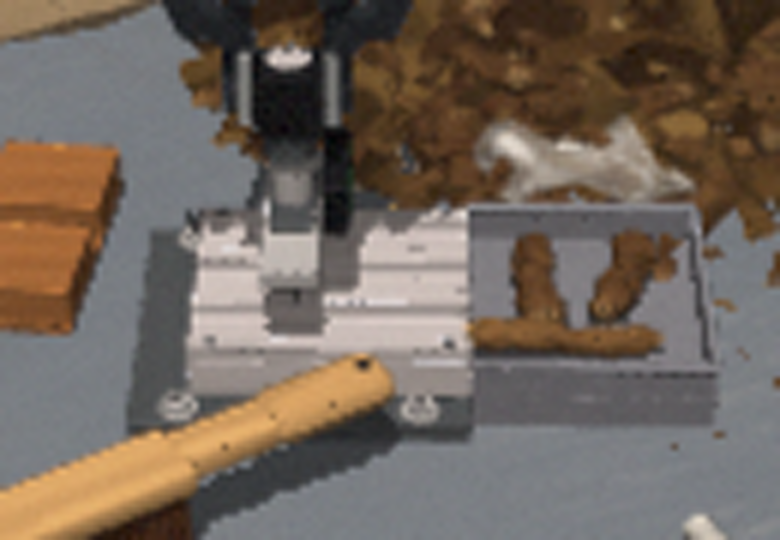

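View pics/w16.png

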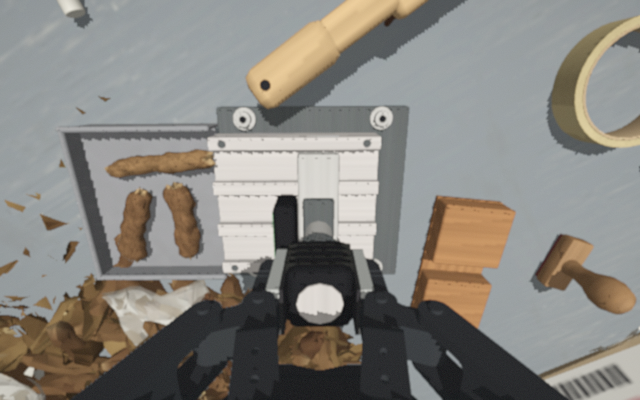

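Run:
```python
import cv2
im=cv2.imread('pics/w16.png')
cv2.imwrite('pics/w16b.png',cv2.resize(im[95:285,190:420],None,fx=3.4,fy=3.1,interpolation=cv2.INTER_CUBIC))
```

```text
(no output)
```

View pics/w16b.png

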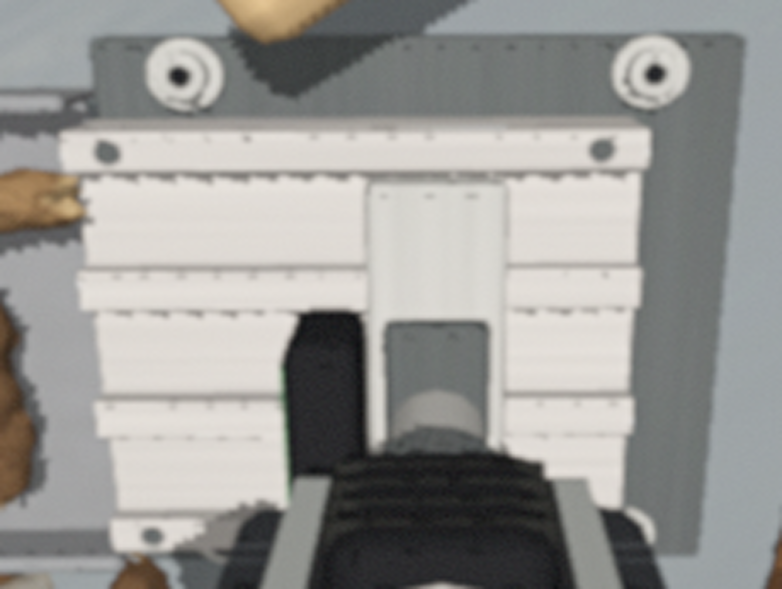

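```bash
cat > f6.py <<'E'
from h import *
P=np.array([0.5184194870987242, 0.24079175654953877, 0.11841396395197723]);Q=[1.8946667359267435, 2.5012228553566476, 0.0031525305265095193]
addw('u',P,Q); C=lambda a:un(a,(190,95),(3.4,3.1))
L=[(-62,55),(62,55),(-62,46),(62,46),(-62,22),(-62,12),(62,22),(62,12),(-62,-12),(62,-12),(-62,-22),(62,-22),(-62,-46)]
d,r=fit([('u',[(*l,36) for l in L],C([(60,131),(650,131),(62,172),(650,170),(80,270),(80,308),(642,268),(642,306),(95,403),(634,398),(97,437),(634,432),(111,517)]))],[.5,.235,.27])
print('die',d.round(4),r.round(1).tolist(),'mark',pose(d,[(15,0,36)]).round(4))
for z in (.0697,.0717,.0737):
    a=[back('u',C(q),z) for q in ((367,183),(505,183))]; m=(a[0]+a[1])/2; v=a[1]-a[0]; h=np.arctan2(v[1],v[0]); print(z,m.round(4),np.linalg.norm(v).round(4),'h',h.round(3),'centre',(m[:2]-.05*np.array([-np.sin(h),np.cos(h)])).round(4))
Y=R.from_rotvec(Q).as_matrix();print(np.arctan2(Y[1,1],Y[0,1]),Y[:,2])
E
python3 f6.py
```

```text
die [0.5023 0.2358 0.2777] [[-0.8, -0.0], [1.0, -0.9], [0.2, -0.5], [0.2, -0.8], [-1.2, 0.2], [0.3, 0.7], [0.7, -0.1], [-0.1, 0.5], [-0.5, -0.5], [0.5, 0.2], [0.3, 0.2], [-0.2, 0.9], [-0.6, 1.2]] mark [[0.5167 0.2399 0.036 ]]
0.0697 [0.505  0.2874 0.0697] 0.0248 h 0.273 centre [0.5184 0.2393]
0.0717 [0.5049 0.2878 0.0717] 0.0246 h 0.273 centre [0.5184 0.2396]
0.0737 [0.5048 0.2882 0.0737] 0.0243 h 0.273 centre [0.5183 0.24  ]
0.27423697292873717 [ 4.22393098e-03 -6.78831686e-04 -9.99990849e-01]
```

Emit:
servo_tool(
  targets="0.004 0.002 0 0 -2 8 20; 0 0 0 0 0 7 20; 0 0 0 0 0 4 20; 0 0 0 0 0 -1 20; 0 0 0 0 0 -1 20",
)

```text
time: 18.28
tool_pos: [0.5201, 0.2411, 0.1039]
tcp_rot: [1.896, 2.501, 0.009]
wrist_force: [-0.8, -0.4, -2.6]
width: 0.344
```

```bash
python3 -c "
from h import *
plan(.5167,.241,.0885,.276,20,vmax=20)"
```

```text
t 18.28 pos [0.5201 0.2411 0.1039] F [-0.8 -0.4 -2.6] w 0.344 n 1 tot [ -3.4  -0.1 -15.4] [ 0.007 -0.001 -0.003]
0.007 -0.001 -0.003 0.8 -3.4 15.4 20
```

Emit:
servo_tool(
  targets="0.006 0 -0.002 0.5 -4 4 20; 0.002 0 0 0 -1 4 20; 0 0 0 0 -0.5 3 20; 0 0 0 0 -0.5 0 20",
)

```text
time: 18.62
tool_pos: [0.5147, 0.2403, 0.0932]
tcp_rot: [-1.895, -2.505, -0.002]
wrist_force: [-0.2, 0.2, -2.7]
width: 0.339
```

```bash
python3 -c "
from h import *
plan(.5167,.241,.0885,.276,20,vmax=20)"
```

```text
t 18.62 pos [0.5147 0.2403 0.0932] F [-0.2  0.2 -2.7] w 0.339 n 1 tot [ 2.   0.7 -4.7] [ 0.001 -0.001 -0.   ]
0.001 -0.001 -0.000 0.1 2.1 4.7 20
```

Emit:
servo_tool(
  targets="0 0 0 0 1.5 0 20; 0 0 0 0 0 0 20; 0 0 0 0 0 0 20",
)

```text
time: 18.87
tool_pos: [0.516, 0.2408, 0.0931]
tcp_rot: [-1.894, -2.505, -0.001]
wrist_force: [0.1, 0.4, -2.8]
width: 0.341
```

```bash
python3 -c "
from h import *
plan(.5167,.241,.0885,.276,20,vmax=20)"
```

```text
t 18.87 pos [0.516  0.2408 0.0931] F [ 0.1  0.4 -2.8] w 0.341 n 1 tot [ 0.7  0.2 -4.6] [ 0.    -0.001 -0.   ]
0.000 -0.001 -0.000 0.0 0.7 4.6 20
```

Emit:
servo_tool(
  targets="0 0 0 0 0.4 1.5 20; 0 0 0 0 0 1.5 20; 0 0 0 0 0 0 20",
)

```text
time: 19.12
tool_pos: [0.5168, 0.2411, 0.0912]
tcp_rot: [-1.894, -2.505, -0.002]
wrist_force: [-1.4, -0.6, 1.9]
width: 0.338
```

Emit:
servo_tool(
  targets="0 0 0 0 0 1.5 20; 0 0 0 0 0 1 20; 0 0 0 0 0 0 20",
)

```text
time: 19.37
tool_pos: [0.5169, 0.2412, 0.09]
tcp_rot: [-1.894, -2.505, -0.002]
wrist_force: [-1.5, -1.3, 3.5]
width: 0.339
```

Emit:
servo_tool(
  targets="0 0 0 0 0 2 20; 0 0 0 0 0 1.5 20; 0 0 0 0 0 0.5 20; 0 0 0 0 0 0 20",
)

```text
time: 19.7
tool_pos: [0.5171, 0.2412, 0.0869]
tcp_rot: [-1.895, -2.505, -0.003]
wrist_force: [-2.1, -1.1, 4.3]
width: 0.345
```

```bash
python3 -c "
from h import *
plan(.5167,.241,.0875,.276,20,vmax=20)
s,c=snap('wrist','w20.png');print(s['tool_pos'].tolist(),s['tcp_rot'].tolist())
s,c=snap('side','s20.png');print(bot.read_state()['tool_pos'],bot.read_state()['wrist_force'])
im=cv2.imread('pics/s20.png');cv2.imwrite('pics/s20z.png',cv2.resize(im[160:290,240:410],None,fx=4.5,fy=4.5,interpolation=cv2.INTER_CUBIC))
im=cv2.imread('pics/w20.png')
cv2.imwrite('pics/w20b.png',cv2.resize(im[95:285,190:420],None,fx=3.4,fy=3.1,interpolation=cv2.INTER_CUBIC))"
```

```text
t 19.7 pos [0.5171 0.2412 0.0869] F [-2.1 -1.1  4.3] w 0.345 n 1 tot [-0.4 -0.2  0.6] [ 0.001 -0.001 -0.   ]
0.001 -0.001 -0.000 -0.1 -0.5 -0.6 20
[0.5171329955580349, 0.24122975283707276, 0.08691819223627545] [-1.894653117703953, -2.5054425370136606, -0.0030218296976912648]
[0.51711823 0.24122629 0.0869365 ] [-2.87403316 -1.85797247  4.77643452]
```

View pics/s20z.png

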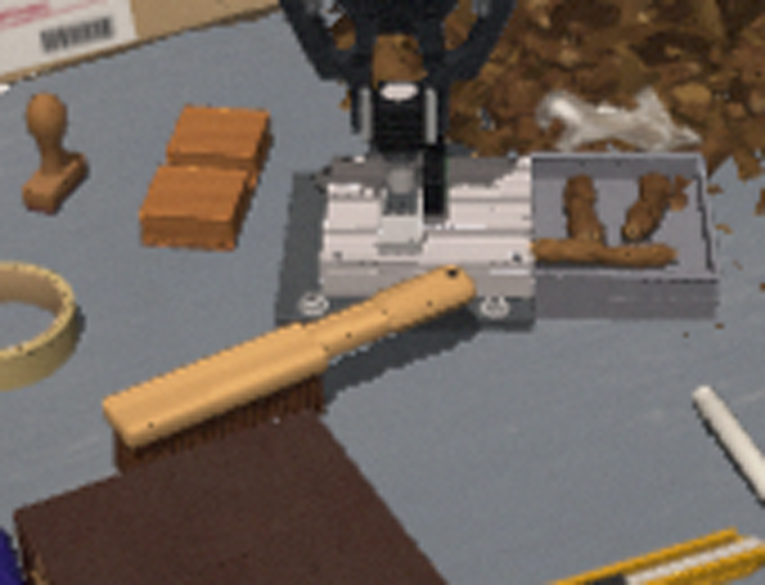

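View pics/w20b.png

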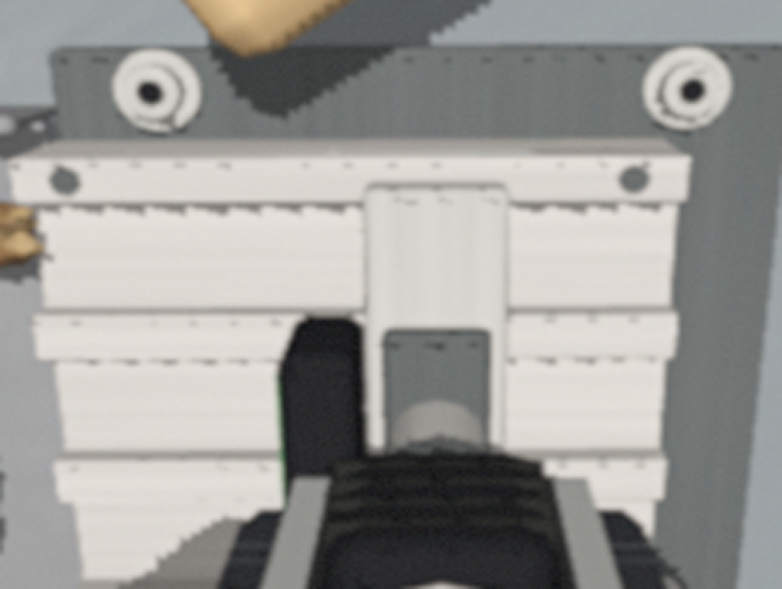

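Run:
```python
from h import *
P=[0.5171329955580349, 0.24122975283707276, 0.08691819223627545];Q=[-1.894653117703953, -2.5054425370136606, -0.0030218296976912648]
addw('u',P,Q); C=lambda a:un(a,(190,95),(3.4,3.1))
L=[(-62,55),(62,55),(-62,46),(62,46),(-62,22),(62,22),(62,12),(62,-12)]
d,r=fit([('u',[(*l,36) for l in L],C([(10,156),(690,156),(12,202),(690,202),(35,313),(677,313),(677,357),(666,457)]))],[.5,.235,.27])
print('die',d.round(4),r.round(1).tolist(),'mark',pose(d,[(15,0,36)]).round(4))
a=[back('u',C(q),.046) for q in ((367,188),(508,188))]; m=(a[0]+a[1])/2; v=a[1]-a[0]; h=np.arctan2(v[1],v[0]); print(np.linalg.norm(v).round(4),'h',h.round(3),'centre',(m[:2]-.05*np.array([-np.sin(h),np.cos(h)])).round(4))
s=bot.read_state();print(s['time'],s['tool_pos'],s['wrist_force'],s['joint_vel'].round(3))
```

```text
die [0.5021 0.2357 0.2762] [[-1.1, -0.0], [0.9, -0.3], [0.2, -0.3], [-0.2, -0.7], [-1.7, 0.5], [0.9, 0.2], [-0.2, 0.4], [0.6, 1.0]] mark [[0.5165 0.2398 0.036 ]]
0.0244 h 0.275 centre [0.5172 0.2404]
19.8 [0.51711823 0.24122629 0.0869365 ] [-2.87403316 -1.85797247  4.77643452] [ 0.     0.    -0.     0.    -0.001 -0.002]
```

```bash
python3 -c "
from workcell import finish_job
print(finish_job())"
```

```text
the job is handed in; nothing more can be done
None
```

The job is handed in at about 19.8 s of the 54 s allowed, with the gauge still held on the die. The hand-in reports no verdict.

- **Scraps:** one stroke of the brush took all three off the die. The pictures show them lying in the tray. The thin one's tail ends at the die's front edge and may rest slightly in the groove mouth, but its middle is well inside the tray.
- **Brush:** it stands on its bristles on the bench, near where it started and clear of the die. During the sweep the bristles pressed lightly on the die.
- **Gauge position:** the last wrist picture puts the gauge centre at (0.5172, 0.2404) and the mark at (0.5165, 0.2398), about 1 mm apart. The foot is square to within about 0.002 rad and the gripper is upright to within about 0.003 rad.
- **Gauge press:** the vertical wrist force rose from −2.8 N hanging to about +4.8 N. I read that as the grip about 4–5 mm down and about 7.5 N on the die. Neither joint nor the die force could be read directly, so these are estimates, and I only infer that the spindle is pushed in about 4 mm.
- **Disagreements:** the picture fits gave the foot 24.4 mm wide instead of 26 mm. The first estimates of the gauge's position differed by a few millimetres, so I gripped it across its x faces to centre it. A sideways wrist force of about 3 N remained at the end.
- **Other objects:** the tape roll, stamp, marker and cutter looked undisturbed in the pictures, though I did not measure their positions again.

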